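Change the relay on a gravity test track

TASK

Swing the quarter-turn gate of the relay test track fully open so that the tested relay slides out into the catch tray and comes to rest, then swing the gate fully shut again. Then take the waiting relay from the finned rack and load it into the track's loading bay with its bevelled end downhill, as the tested one was, so that it slides down and rests against the shut gate. Leave everything else on the bench where it is.

Things in the scene. Friction and masses are not known exactly. Their poses are not given: they have to be found in the camera images.
- gate (a joint): quarter-turn gate handle of the track: 0 = fully shut (handle across the track, pointing to the robot's side; the blade on the same spindle bars the track), 1.571 = fully open (handle parallel to the track, pointing uphill). Hard stops at both ends; stiff hinge (about 5 N at the grip), stays where it is left
- gate_grip (a point): middle of the rubber-dipped grip of the gate handle: a bar 13 mm wide, 12 mm thick and 68 mm long, centred on this point; 68 mm from the spindle axis. Its long axis is this point's y (the spindle lies towards +y), z is along the spindle, away from the track floor. Free air beneath it for 18 mm at least, down to the clear cover
- gate_pivot (a point): on the spindle axis of the gate, at the height of the middle of the grip. Axes of the track: x downhill along the track, y across it (away from the robot), z normal to the track floor; the spindle runs along z. The handle turns clockwise seen from +z to open
- bay (a point): middle of the floor of the open-topped loading bay; axes as gate_pivot, the track slopes 25 degrees down along x. Bay 56 mm long, 25 mm wide between walls 5 mm high with lips flared to 11 mm height; uphill a wall 26 mm high; downhill the slippery channel runs 88 mm under a clear slotted hood (25 mm wide, 33 mm high inside, 36 outside). A relay let go here slides down by itself
- gate_stop (a point): on the track floor, centre line, at the uphill face of the shut gate blade; axes as bay; 118 mm downhill of bay. The loaded relay comes to rest with its leading end here
- tray (a point): middle of the sloping steel floor of the catch tray at the foot of the track, 110 mm long (x, downhill) and 70 mm wide inside, walls 28 to 44 mm above the floor here; the relay slides on to the far end wall by itself
- relay_tested_center (a point): centre of the tested relay, which starts inside the hooded channel against the gate. Grey block 44 mm long (x), 22 mm wide (y), 30 mm high (z); at the +x end the upper edge is cut off by a 45 degree bevel of 12 mm, so that end face is only 18 mm high; 35 to 60 g
- relay_rack_center (a point): centre of the waiting relay, same block as the tested one, in one of the three pockets of the rack; 44 (x) x 22 (y) x 30 (z) mm, bevelled end at +x. Its base is 4 mm above the bench; fins 6 mm thick, 28 mm long, nearly as high as the relay stand 2 mm off its long sides, so it can be taken only by its two ends, which stand 8 mm clear of the fins
- rack_mid (a point): middle of the floor (4 mm thick) of the fixed black rack, 64 mm (x) by 108 mm (y); pockets along x at y = -32, 0 and +32 mm; fins up to 32 mm above the bench; the other two pockets hold a small transformer and a film capacitor, at most 34 mm long, with leads up to 35 mm above the bench
- mat_mid (a point): middle of the top of a fixed green mat, 100 mm square and 2 mm thick, kept clear: room to set a relay down
- transformer: bystander in the rack, 34 x 20 x 26 mm; origin under its centre
- capacitor: bystander in the rack, white block 32 x 18 x 25 mm; origin under its centre
- spool: bystander, solder reel standing on its flange, 54 mm across and 40 mm high; origin under its centre
- screwdriver: bystander, screwdriver 170 mm long and up to 30 mm high, lying along its x; origin at the middle
- cleaner: bystander, spray can 52 mm across, 150 mm high; origin under its centre
- multimeter: bystander, 150 (x) x 74 x 44 mm; origin under its centre
- screw_dish: bystander, steel dish 72 mm across and 22 mm high; origin under its centre
- big_cap: bystander, upright capacitor 35 mm across and 50 mm high; origin under its centre
- parts_bin: fixed open bin of small parts, 76 x 100 x 26 mm; origin under its centre; it and the rack stand on either side, which on which varies
Things that resemble listed ones, but are neither listed nor needed, are in the scene too. Leave any green or purple look-alike of the part that bears relay_rack_center alone.

How it is judged:
On the way, in this order (a step that is already met when the one before it is completed fails the run):
1. gate fully open and the tested relay at rest in the catch tray (value of joint gate above 1.45 rad and x of relay_tested_center in the frame of tray between -0.03 and 0.056 m and y of relay_tested_center in the frame of tray between -0.036 and 0.036 m and z of relay_tested_center in the frame of tray below 0.04 m and linear speed of relay_tested below 0.05 m/s), for 0.2 s.
2. gate fully shut again (value of joint gate below 0.1 rad), for 0.2 s.
At the end, for the whole second after the job is handed in: Gate within 0.1 rad of shut; tested relay in the tray; the other relay at rest on the track floor against the gate (centre 12 to 32 mm uphill of the blade, within 8 mm of the centre line, within 0.2 rad of the track direction), bevelled end downhill (value of joint gate below 0.1 rad and x of relay_tested_center in the frame of tray between -0.03 and 0.056 m and y of relay_tested_center in the frame of tray between -0.036 and 0.036 m and z of relay_tested_center in the frame of tray below 0.04 m and x of relay_rack_center in the frame of gate_stop between -0.032 and -0.012 m and y of relay_rack_center in the frame of gate_stop between -0.008 and 0.008 m and z of relay_rack_center in the frame of gate_stop between 0.009 and 0.021 m and angle between the x axis of relay_rack_center and the x axis of gate_stop, either way round below 0.2 rad and x of gate_stop in the frame of relay_rack_center above 0 m and linear speed of relay_rack below 0.02 m/s); the robot touches nothing.
It fails at once if the transformer or film capacitor in the rack is moved by more than 20 mm (distance of any of transformer, capacitor from where it was at the start of the episode above 0.02 m).
It fails at once if the solder reel, screwdriver, spray can, multimeter, screw dish or upright capacitor is moved by more than 20 mm (distance of any of spool, screwdriver, cleaner, multimeter, screw_dish, big_cap from where it was at the start of the episode above 0.02 m).
It also fails if it takes over 72 s, if anything falls off the work surface, if the arm or the gripper's body presses on something with over 40 N, if the wrist force passes 120 N, or if a joint passes its speed limit or range.

ROBOT

A 6-joint arm with a two-finger parallel gripper is mounted at the origin on the work surface. World frame = base frame: x ahead of the robot, y to its left, z up, the work surface at z = 0. Lengths are in m, angles in rad, forces in N, time in s.
With the tool pointing down it reaches from about 0.425 to 0.95 m from the base axis. Payload 3.5 kg.
Tool frame: the origin (TCP) lies at the very end of the fingers, on their centre line; the grasp point (between the pads) lies 19 mm behind it; z points along the fingers, y is the direction in which the jaws open and shut (so a half turn about z gives the same grasp; the last joint's range is limited). The gripper opens to 85 mm and grips with 20 to 120 N. Pads are 22 mm wide; open, the fingers measure 114 mm over their backs; the gripper's body (76 mm by 85 mm) begins 54 mm behind the grasp point. The pads swing forward as they close: fully open they stand 13 mm farther back than shut.
Start: joints at [-1.296, 0.286, 1.577, -0, 1.279, -0.15], TCP at [0.278, -0.615, 0.199] pointing down, gripper open.
Joint ranges: [-2.77, 2.77], [-0.9, 2.22], [0.21, 2.48], [-1.53, 4.67], [0.24, 2.81], [-2.84, 2.84]. Speed limits (rad/s): [2.79, 2.79, 3.14, 3.14, 3.14, 3.14].

INTERFACE

Orientations are given as a unit quaternion [x, y, z, w].
In Python, from plant import get_state, read_camera, get_calibration, ticket, search_frame, cut_out, pinpoint gives the robot as it stands.
- The arm moves only by the tool move_arm, never from a script. Its argument "plan" is a list that holds one entry, the list of rows, each a list of 7 numbers: the turn, a rotation vector about the tool's x, y, z in degrees, then the shift along the tool's x, y, z in m, then the finger opening in m, from 0 to 0.0854. In form: [[[ax, ay, az, x, y, z, hand], ...]]. A call has exactly 5 rows; each row is the pose to reach, as a shift and turn from the pose measured when the call began, along the tool's axes at that moment; what a row does not reach only later rows make up. A row lasts 1/8 s, in which the tool goes at most 62.5 mm and 10.7 degrees, less where a joint would pass 70% of its speed; a pose out of reach is approached as far as the arm can. A call with a gripper value outside its range is refused whole. The fingers move at their own pace and stop on an object; "force" is the grip in N (left out, the last holds). Time passes only in rows, so rows that repeat a pose let the fingers close, or fill a call up. It gives the time, the measured TCP pose, the force and the opening at its end, in the units of the state.
- get_state(): the state, without advancing time (a new reading comes with each control period).
- read_camera(name): name is "scene" or "side" or "wrist"; returns the picture (480x640x3 uint8, red, green, blue); there is no depth.
- get_calibration(name): a dict with "mtx" (3x3 intrinsics, pixels), "extrinsics" (4x4, takes a point from camera to world coordinates); the wrist camera has in their place "hand_eye" (4x4, takes a point from camera to tool coordinates, whose origin is the TCP and whose axes are the flange's). Camera axes: x right, y up, looking along -z (the intrinsics and any distortion apply to the point x, -y, -z); pixel columns grow to the right and rows downward; lengths in m; the calibration is good to about 2 mm. The wrist camera is an equidistant fisheye: a pixel r from the principal point sees the ray r / f radians off the axis. A picture is of the moment at which its call begins: read the wrist's pose just before it. get_calibration takes no time and is no camera call.
- ticket.sign_off(): hands the job in, once; it reports no verdict.
Trained networks look in the newest picture that a camera, given by its name, has taken for a name from the list of things; names that differ only in an ending like _2 or _b are one class to them, and where a whole thing is asked for, a point or a joint stands for the part that bears it (a point fixed in the world has none). Each returns a list of dicts, best first, with "p" (0 to 1); they miss things now and then, are a little off and sometimes report something else, mostly with a low value. They report only what shows in the picture. A call takes as long as a camera call. They do not tell look-alikes from the thing itself.
- search_frame(camera, query): "centre" ([column, row] in pixels, amid what is visible of it).
- cut_out(camera, query): "pixels" (480x640 bool, what is visible of it) and "centre" ([column, row] in pixels, amid what is visible of it).
- pinpoint(camera, query): "centre" ([column, row] in pixels: a listed point, or the origin of a listed thing).
The state is a dict: "time": time; "qpos": joint angles; "dq": joint speeds; "joint_efforts": joint torques, N m; "eef_pos": TCP position; "tcp_rot": TCP orientation; "contact_force": force on the tool from outside, world axes, zero at the start; "wrist_torque": the same for the moment, N m; "opening": opening from 0.0 (shut) to 1.0 (fully open).
Only numpy, scipy, OpenCV 4.12 (cv2) and the standard library are available. Lean on these libraries where they do the work, as an engineer would, in place of code of your own. Each camera call takes 0.05 s, during which the arm holds its last target.

## Working session

There is one attempt and no reset: what is moved stays moved. The work goes in short steps, Python scripts to look and compute and a tool call to move; the robot and the scene stay as the last step left them, time stands still between calls to the robot, and variables do not carry over. Pictures are saved under pics/ and viewed, and the job is handed in when it is done.

Besides the shell and the picture viewer there is one more tool, called after ">>>" as a command line: name --argument value ..., lists and objects as JSON in quotes. move_arm: Moves the arm, as the interface text tells. Its arguments: {"type":"object","properties":{"plan":{"type":"array","items":{"type":"array","items":{"type":"array","items":{"type":"number"}}}},"force":{"type":"number"}},"required":["plan"]}

```bash
ls; mkdir -p pics
python3 - <<'E'
from plant import *
import cv2
print(get_state())
for n in ["scene","side","wrist"]:
    im=read_camera(n); cv2.imwrite(f"pics/{n}0.png",im[:,:,::-1]); c=get_calibration(n); print(n,c)
E
```

```text
pics
{'time': 0.0, 'qpos': array([-1.29598477e+00,  2.87217885e-01,  1.57820060e+00, -2.32813358e-06,
        1.27859010e+00, -1.49982128e-01]), 'dq': array([-0.00090372, -0.00078432,  0.00034295, -0.00061045, -0.00117696,
        0.00133883]), 'joint_efforts': array([-1.45346425e-03, -4.05988276e+01, -2.92625874e+01, -2.70280798e-04,
        5.82113615e-03,  3.81891979e-06]), 'eef_pos': array([ 0.278023  , -0.61426803,  0.19719968]), 'tcp_rot': array([ 9.77527676e-01,  2.10803659e-01, -7.64579732e-05, -1.20554304e-03]), 'contact_force': array([0.20275422, 0.06186566, 0.57929149]), 'wrist_torque': array([ 0.01347631, -0.00426977, -0.04011698]), 'opening': 1.0017036525277536}
scene {'mtx': array([[531.97525769,   0.        , 317.11793609],
       [  0.        , 531.97525769, 237.87452288],
       [  0.        ,   0.        ,   1.        ]]), 'extrinsics': array([[ 0.64825482, -0.56513568,  0.51028164,  1.12795701],
       [ 0.76136347,  0.48951521, -0.42508884, -0.48235917],
       [-0.00955775,  0.66407569,  0.74760426,  0.97860128],
       [ 0.        ,  0.        ,  0.        ,  1.
[... 263 characters left out ...]
[-0.11653879, -0.74210035,  0.66008014,  0.66993754],
       [ 0.00503722,  0.6641585 ,  0.74757482,  0.84149742],
       [ 0.        ,  0.        ,  0.        ,  1.        ]])}
wrist {'mtx': array([[371.64829954,   0.        , 321.56884225],
       [  0.        , 371.64829954, 230.60870203],
       [  0.        ,   0.        ,   1.        ]]), 'hand_eye': array([[-1.06030427e-03,  9.61507078e-01,  2.74778118e-01,
         7.01424366e-02],
       [ 9.99999282e-01,  8.65866913e-04,  8.28910049e-04,
         5.18760737e-04],
       [ 5.59081599e-04,  2.74778800e-01, -9.61507306e-01,
        -1.75970400e-01],
       [ 0.00000000e+00,  0.00000000e+00,  0.00000000e+00,
         1.00000000e+00]])}
```

View pics/scene0.png

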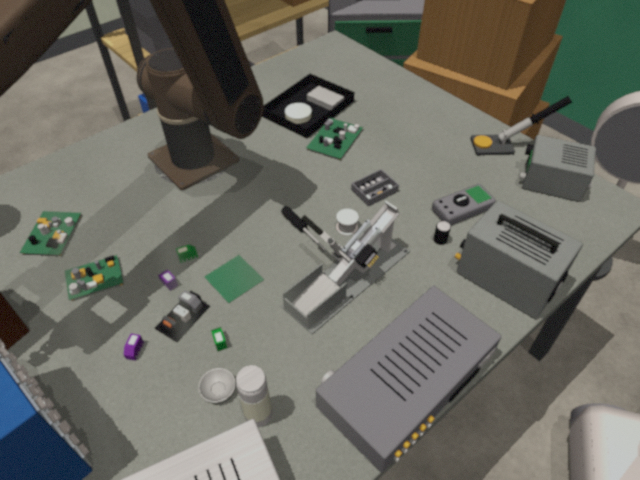

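View pics/side0.png

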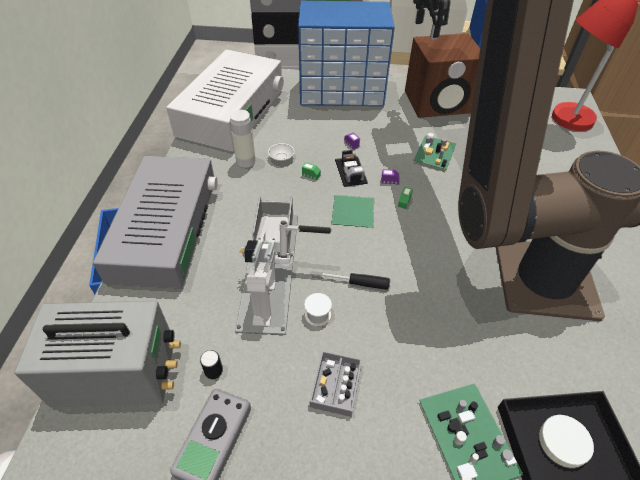

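View pics/wrist0.png

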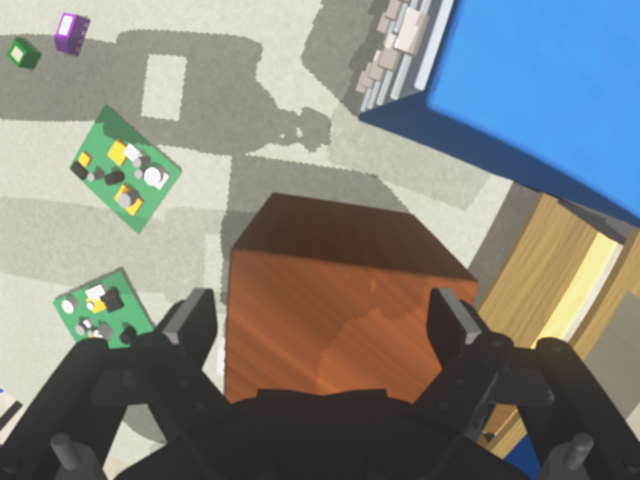

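The track runs downhill toward −y, with the tray at (315,285) in the scene picture. The rack is at (182,315) there, and the gate handle points to the robot. Next I triangulate the points.

```bash
cat > h.py <<'E'
from plant import *
import numpy as np, cv2
from scipy.spatial.transform import Rotation as R
from scipy.optimize import least_squares
C={n:get_calibration(n) for n in ["scene","side","wrist"]}
def pose():
    s=get_state(); T=np.eye(4); T[:3,:3]=R.from_quat(s['tcp_rot']).as_matrix(); T[:3,3]=s['eef_pos']; return T
def ray(n,px,T=None):
    K=C[n]['mtx']; u=(px[0]-K[0,2])/K[0,0]; v=(px[1]-K[1,2])/K[1,1]
    if n=='wrist':
        r=np.hypot(u,v); d=np.array([np.sin(r)*u/max(r,1e-9),-np.sin(r)*v/max(r,1e-9),-np.cos(r)])
        E=T@C[n]['hand_eye']
    else: d=np.array([u,-v,-1.]);E=C[n]['extrinsics']
    d=E[:3,:3]@d; return E[:3,3],d/np.linalg.norm(d)
def proj(n,P,T=None):
    E=T@C[n]['hand_eye'] if n=='wrist' else C[n]['extrinsics']
    p=E[:3,:3].T@(np.asarray(P,float)-E[:3,3]); K=C[n]['mtx']; x,y,z=p[0],-p[1],-p[2]
    if n=='wrist':
        r=np.hypot(x,y); t=np.arctan2(r,z); return np.array([K[0,0]*t*x/r+K[0,2],K[1,1]*t*y/r+K[1,2]])
    return np.array([K[0,0]*x/z+K[0,2],K[1,1]*y/z+K[1,2]])
def tri(rays):
    A=np.zeros((3,3));b=np.zeros(3)
    for o,d in rays:
        M=np.eye(3)-np.outer(d,d);A+=M;b+=M@o
    X=np.linalg.solve(A,b); return X,[np.linalg.norm((np.eye(3)-np.outer(d,d))@(X-o)) for o,d in rays]
def atz(n,px,z,T=None):
    o,d=ray(n,px,T); return o+d*(z-o[2])/d[2]
E
python3 - <<'E'
from h import *
import json
for n in ['scene','side']: read_camera(n)
for q in ['gate_grip','gate_pivot','bay','gate_stop','tray','relay_tested_center','relay_rack_center','rack_mid','mat_mid']:
    r={}
    for n in ['scene','side']:
        r[n]=pinpoint(n,q)[:3]
        print(q,n,[(np.round(x['centre'],1).tolist(),round(x['p'],2)) for x in r[n]])
    for a in r['scene'][:2]:
        for b in r['side'][:2]:
            X,e=tri([ray('scene',a['centre']),ray('side',b['centre'])]); print('   ',X.round(4),np.round(e,4))
E
```

```text
gate_grip scene [([312.2, 222.8], 0.54), ([461.7, 208.1], 0.38)]
gate_grip side [([315.3, 226.7], 0.95), ([268.5, 252.9], 0.69), ([347.2, 170.1], 0.42)]
    [0.5035 0.0229 0.1256] [0.0013 0.0013]
    [0.5477 0.0512 0.1131] [0.0527 0.0527]
    [0.6116 0.1859 0.2363] [0.132 0.132]
    [0.6457 0.2068 0.2061] [0.0885 0.0885]
gate_pivot scene [([332.6, 242.2], 0.95)]
gate_pivot side [([284.0, 227.3], 0.81), ([349.9, 165.0], 0.68), ([348.3, 279.5], 0.27)]
    [0.5685 0.0244 0.1163] [0.0021 0.0021]
    [ 0.5213 -0.0299  0.1929] [0.0892 0.0892]
bay scene [([383.3, 218.8], 0.92)]
bay side [([255.8, 278.6], 0.81), ([352.5, 174.1], 0.63)]
    [0.5961 0.1566 0.1178] [0.0025 0.0025]
    [0.5404 0.0603 0.2381] [0.1163 0.1163]
gate_stop scene [([350.1, 263.7], 0.6)]
gate_stop side [([266.2, 252.5], 0.86), ([336.3, 383.6], 0.51)]
    [0.6046 0.0467 0.0575] [0.001 0.001]
    [ 0.4406  0.2001 -0.2153] [0.0104 0.0104]
tray scene [([316.6, 298.3], 0.84)]
tray side [([273.1, 225.7], 0.84)]
    [ 0.6105 -0.0569  0.0278] [0.0015 0.0015]
relay_tested_center scene [([354.4, 250.1], 0.45)]
relay_tested_center side [([266.3, 250.0], 0.5)]
    [0.5991 0.0632 0.0865] [0.0009 0.0009]
relay_rack_center scene [([130.9, 351.7], 0.84), ([218.9, 337.2], 0.83), ([184.8, 250.3], 0.79)]
relay_rack_center side [([349.9, 168.8], 0.74), ([391.4, 174.1], 0.68), ([354.7, 175.2], 0.62)]
    [ 0.4309 -0.4091 -0.0627] [0.0246 0.0246]
    [ 0.3409 -0.4225 -0.1203] [0.0203 0.0203]
    [ 0.4855 -0.2769 -0.0046] [0.0459 0.0459]
    [ 0.4138 -0.2748 -0.0392] [0.0905 0.0905]
rack_mid scene [([178.1, 316.1], 0.78), ([217.9, 387.1], 0.65), ([311.2, 223.4], 0.42)]
rack_mid side [([351.8, 170.7], 0.77)]
    [ 0.4402 -0.303   0.0029] [0.0026 0.0026]
    [ 0.5092 -0.3382 -0.0818] [0.077 0.077]
mat_mid scene [([233.2, 278.3], 0.78)]
mat_mid side [([354.0, 206.0], 0.72)]
    [ 0.4314 -0.1581  0.0107] [0.0041 0.0041]
```

Run:
```python
import cv2,numpy as np
a=cv2.imread('pics/scene0.png');b=cv2.imread('pics/side0.png')
f=lambda im,x,y,w,h,s:cv2.resize(im[y:y+h,x:x+w],None,fx=s,fy=s,interpolation=cv2.INTER_CUBIC)
A=f(a,270,185,150,150,4)[:400*2];cv2.imwrite('pics/za.png',A)
B=f(b,225,185,150,150,4);cv2.imwrite('pics/zb.png',B)
cv2.imwrite('pics/zc.png',np.hstack([f(a,120,270,100,100,4),f(b,310,130,100,100,4)]))
```

```text
(no output)
```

View pics/za.png

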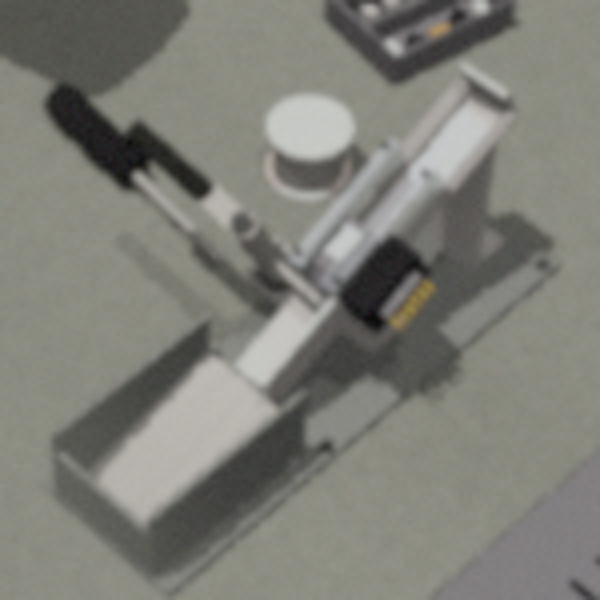

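View pics/zb.png

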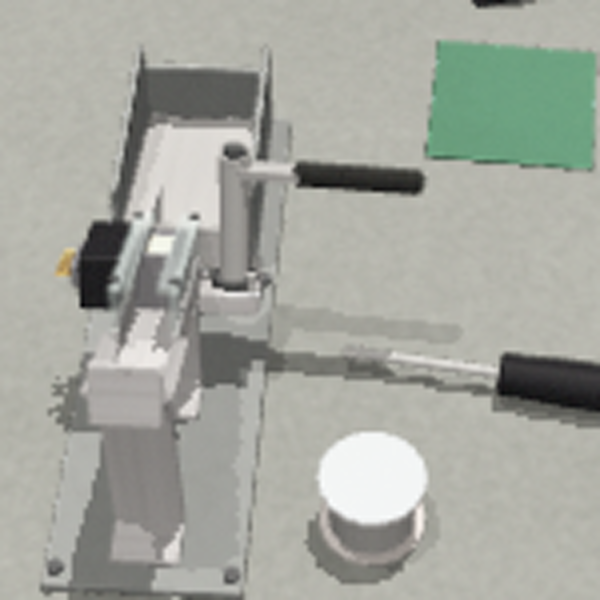

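View pics/zc.png

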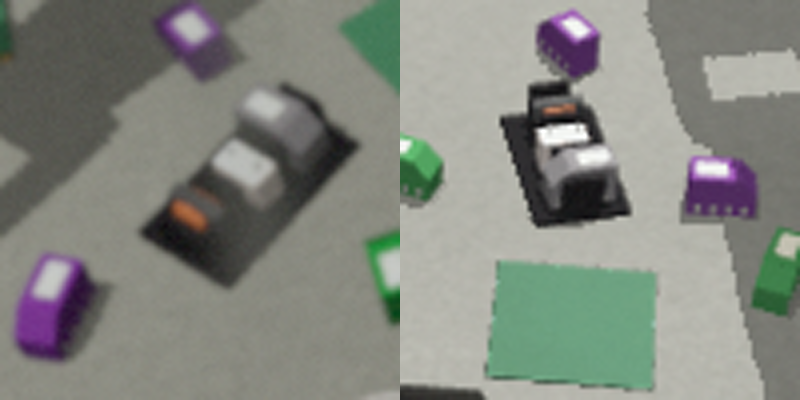

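The scene views show the handle grip at (312,223) pointing to the robot. The grey relay sits in the rack pocket nearest the mat, with a bevel visible. I'll take a closer view with the wrist camera.

```bash
cat >> h.py <<'E'
def Rdown(yaw_deg):  # tool x at yaw, z down
    return R.from_euler('z',yaw_deg,degrees=True).as_matrix()@np.diag([1,-1,-1.])
def rel(P,Rm,T=None):
    T=pose() if T is None else T
    s=T[:3,:3].T@(np.asarray(P)-T[:3,3]); v=R.from_matrix(T[:3,:3].T@Rm).as_rotvec(degrees=True)
    print('rot',v.round(1),'shift',s.round(4))
E
python3 - <<'E'
from h import *
rel([0.40,-0.27,0.24],Rdown(80))
E
```

```text
rot [ -0.   -0.  -55.7] shift [ 0.2531 -0.2641 -0.0414]
```

>>> move_arm --plan '[[[0,0,-8,0.02,-0.02,-0.04,0.085],[0,0,-18,0.06,-0.065,-0.041,0.085],[0,0,-28,0.1,-0.105,-0.041,0.085],[0,0,-38,0.142,-0.148,-0.041,0.085],[0,0,-48,0.183,-0.19,-0.041,0.085]]]'

```text
time: 1.78
eef_pos: [0.3671, -0.3647, 0.2398]
tcp_rot: [0.806, 0.592, 0.0, 0.0]
contact_force: [-0.4, 0.3, 0.9]
opening: 0.994
```

Run:
```python
from h import *
T=pose(); im=read_camera('wrist'); cv2.imwrite('pics/w1.png',im[:,:,::-1]); np.save('w1.npy',T); print(T.round(3))
rel([0.43,-0.24,0.24],Rdown(100))
```

```text
[[ 0.298  0.954  0.001  0.367]
 [ 0.954 -0.298 -0.    -0.365]
 [-0.     0.001 -1.     0.24 ]
 [ 0.     0.     0.     1.   ]]
rot [  0.1  -0.3 -26.9] shift [0.1313 0.024  0.0004]
```

View pics/w1.png

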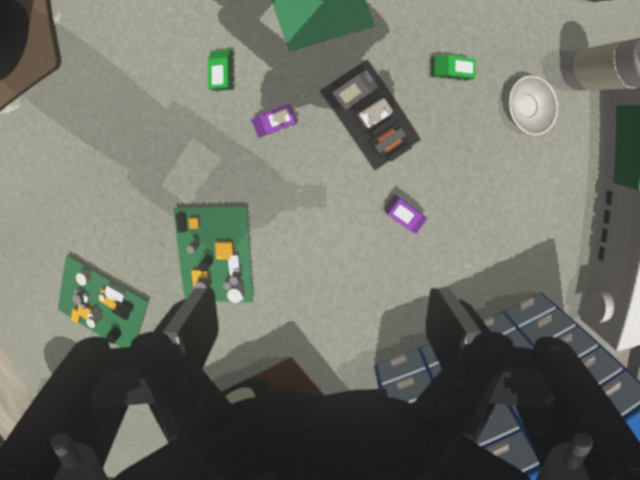

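The rack is at (370,115) in the wrist image, with the relay at its mat-side end (352,90). I'll move closer.

>>> move_arm --plan '[[[0,0,-9,0.045,0.008,0,0.085],[0,0,-18,0.09,0.016,0.01,0.085],[0,0,-27,0.131,0.024,0.02,0.085],[0,0,-27,0.131,0.024,0.025,0.085],[0,0,-27,0.131,0.024,0.025,0.085]]]'

```text
time: 2.45
eef_pos: [0.4297, -0.2403, 0.2151]
tcp_rot: [0.642, 0.767, 0.002, -0.001]
contact_force: [0.6, 0.1, 0.6]
opening: 0.992
```

Run:
```python
from h import *
T=pose(); im=read_camera('wrist'); cv2.imwrite('pics/w2.png',im[:,:,::-1]); np.save('w2.npy',T); print(T.round(3))
for q in ['relay_rack_center','rack_mid','mat_mid','transformer','capacitor']:
    for x in pinpoint('wrist',q)[:4]:
        z={'relay_rack_center':.019,'rack_mid':.004,'mat_mid':.002}.get(q,.004)
        print(q,np.round(x['centre'],1),round(x['p'],2),atz('wrist',x['centre'],z,T).round(4))
```

```text
[[-0.175  0.985  0.001  0.43 ]
 [ 0.985  0.175  0.005 -0.24 ]
 [ 0.005  0.002 -1.     0.215]
 [ 0.     0.     0.     1.   ]]
relay_rack_center [422.4 244.1] 0.89 [ 0.5464 -0.2714  0.019 ]
relay_rack_center [209.2 140.6] 0.75 [ 0.3069 -0.2013  0.019 ]
relay_rack_center [318.4 224.6] 0.71 [ 0.4323 -0.2696  0.019 ]
relay_rack_center [235.8 214.9] 0.71 [ 0.3453 -0.2742  0.019 ]
rack_mid [328.4 250.2] 0.66 [ 0.4487 -0.3002  0.004 ]
mat_mid [335.7 115.4] 0.77 [ 0.4304 -0.1559  0.002 ]
transformer [323.7 277.8] 0.71 [ 0.4494 -0.3336  0.004 ]
transformer [536.  286.8] 0.47 [ 0.7241 -0.3057  0.004 ]
capacitor [327.3 251.9] 0.6 [ 0.4479 -0.3024  0.004 ]
```

View pics/w2.png

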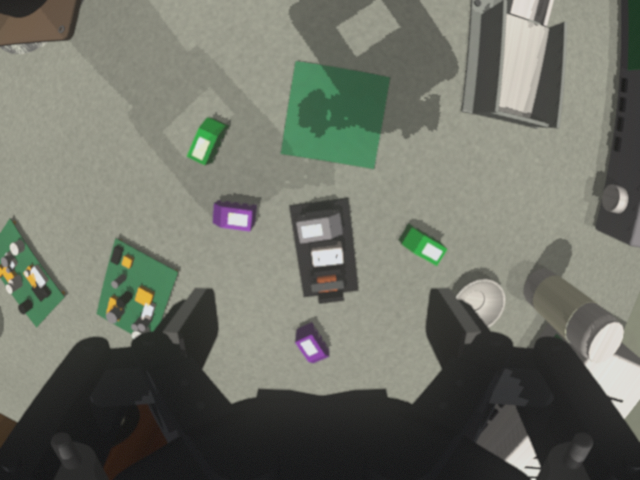

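Run:
```python
import cv2
a=cv2.imread('pics/w2.png');cv2.imwrite('pics/z2.png',cv2.resize(a[185:315,270:380],None,fx=5,fy=5,interpolation=cv2.INTER_CUBIC)[:600])
```

```text
(no output)
```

View pics/z2.png

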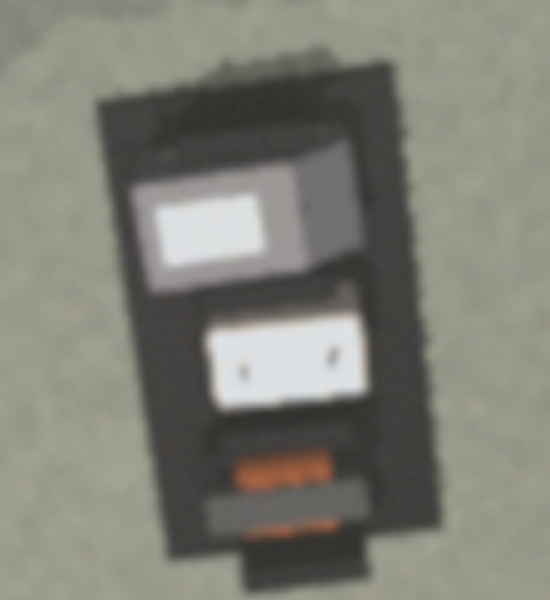

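The relay's bevelled end points to image right, i.e. world +x. I'll see to the gate first.

```bash
cat >> h.py <<'E'
def track(yaw=3.5):  # columns track x,y,z
    c,s=np.cos(np.radians(25)),np.sin(np.radians(25))
    return R.from_euler('z',yaw,degrees=True).as_matrix()@np.array([[0,1,0],[-c,0,-s],[-s,0,c]])
def tool_gate(th,yaw=3.5): # th=0 shut: tool x=-track y, tool z=-n ; turning cw seen from +z
    A=track(yaw); r0=np.column_stack([-A[:,1],-np.cross(A[:,2],-A[:,1]),-A[:,2]])
    return R.from_rotvec(-th*A[:,2]).as_matrix()@r0
E
python3 - <<'E'
from h import *
A=track();print(A.round(3)); print(tool_gate(0).round(3),np.linalg.det(tool_gate(0)))
g=np.array([.5035,.0229,.122]); rel(g+.12*A[:,2],tool_gate(0))
E
```

```text
[[ 0.055  0.998  0.026]
 [-0.905  0.061 -0.422]
 [-0.423  0.     0.906]]
[[-0.998 -0.055 -0.026]
 [-0.061  0.905  0.422]
 [ 0.     0.423 -0.906]] 0.9999999999999993
rot [-20.1  18.1 -82. ] shift [ 0.1967  0.1129 -0.0139]
```

>>> move_arm --plan '[[[-2.4,2.2,-9.8,0.024,0.014,-0.002,0.085],[-4.8,4.3,-19.6,0.048,0.027,-0.003,0.085],[-7.2,6.5,-29.4,0.071,0.041,-0.005,0.085],[-9.6,8.6,-39,0.095,0.054,-0.007,0.07],[-12,10.8,-49,0.12,0.068,-0.008,0.06]]]'

```text
time: 3.38
eef_pos: [0.4761, -0.111, 0.2249]
tcp_rot: [0.259, 0.956, 0.139, -0.004]
contact_force: [0.1, -1.2, 0.1]
opening: 0.704
```

Run:
```python
from h import *
A=track();g=np.array([.5035,.0229,.122]); rel(g+.12*A[:,2],tool_gate(0))
```

```text
rot [ -8.    7.3 -32.8] shift [0.0152 0.0855 0.0187]
```

>>> move_arm --plan '[[[-2,2,-9,0.004,0.022,0.005,0.05],[-4,3.8,-17,0.008,0.044,0.01,0.045],[-6,5.5,-25,0.012,0.065,0.014,0.045],[-8,7.3,-32.8,0.015,0.085,0.019,0.045],[-8,7.3,-32.8,0.015,0.085,0.019,0.045]]]'

```text
time: 4.0
eef_pos: [0.5068, -0.0282, 0.23]
tcp_rot: [-0.03, 0.976, 0.216, -0.007]
contact_force: [-0.2, -0.3, -0.7]
opening: 0.526
```

Run:
```python
from h import *
T=pose(); im=read_camera('wrist'); cv2.imwrite('pics/w3.png',im[:,:,::-1]); np.save('w3.npy',T); print(T.round(3),get_state()['qpos'].round(2))
for q in ['gate_grip','gate_pivot','bay','gate_stop','tray','relay_tested_center']:
    for x in pinpoint('wrist',q)[:2]:
        print(q,np.round(x['centre'],1).tolist(),round(x['p'],2))
```

```text
[[-0.998 -0.055 -0.026  0.507]
 [-0.061  0.905  0.421 -0.028]
 [ 0.001  0.422 -0.907  0.23 ]
 [ 0.     0.     0.     1.   ]] [-0.47 -0.03  1.92  0.37  1.49 -2.17]
gate_grip [319.5, 204.4] 0.64
gate_pivot [315.0, 283.4] 0.68
bay [424.9, 285.2] 0.92
bay [29.8, 388.3] 0.47
gate_stop [317.5, 288.1] 0.96
tray [206.5, 294.0] 0.93
tray [335.0, 294.2] 0.54
relay_tested_center [337.9, 297.5] 0.91
```

View pics/w3.png

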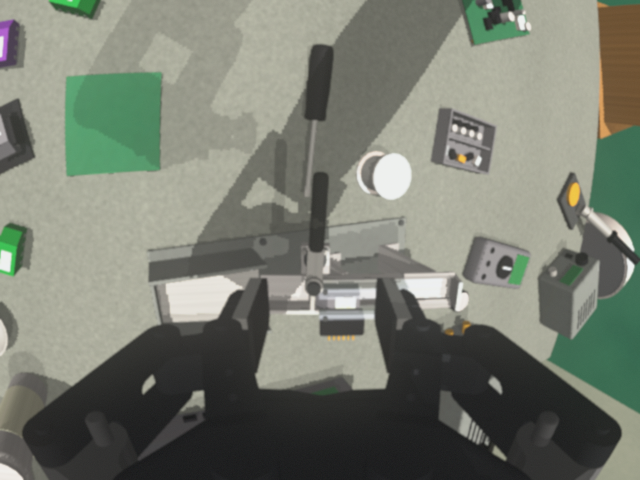

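```bash
cat > fit.py <<'E'
from h import *
T3=np.load('w3.npy')
obs={'gate_grip':[('scene',(312.2,222.8)),('side',(315.3,226.7)),('wrist',(319.5,204.4))],
'gate_pivot':[('scene',(332.6,242.2)),('side',(284.0,227.3)),('wrist',(315,283.4))],
'bay':[('scene',(383.3,218.8)),('side',(255.8,278.6)),('wrist',(424.9,285.2))],
'gate_stop':[('scene',(350.1,263.7)),('side',(266.2,252.5)),('wrist',(317.5,288.1))],
'tray':[('scene',(316.6,298.3)),('side',(273.1,225.7)),('wrist',(206.5,294))]}
def pts(p):
    A=track(p[0]*10); b=p[1:4]; st=b+A@[.118,0,0]; pv=st+A@p[4:7]
    return dict(bay=b,gate_stop=st,gate_pivot=pv,gate_grip=pv-A[:,1]*.068,tray=p[7:10])
def res(p):
    P=pts(p); r=[]
    for k,l in obs.items():
        for n,u in l: r+=list(proj(n,P[k],T3)-np.array(u))
    return np.array(r)
if __name__=='__main__':
    s=least_squares(res,[.35,.596,.157,.118,0,-.03,.06,.61,-.057,.028],loss='soft_l1')
    print('yaw',s.x[0]*10); 
    for k,v in pts(s.x).items(): print(k,v.round(4))
    print('pivot local',s.x[4:7].round(4))
    r=res(s.x).reshape(-1,3,2)
    for k,x in zip(obs,r): print(k,x.round(1).tolist())
    np.save('fit.npy',s.x)
    A=track(s.x[0]*10);P=pts(s.x)
    rel(P['gate_grip']+.012*A[:,2]*-1,tool_gate(0,s.x[0]*10),T3)
E
python3 fit.py
```

```text
yaw 2.61197964821116
bay [0.5945 0.1571 0.1116]
gate_stop [0.5994 0.0502 0.0617]
gate_pivot [0.5674 0.0241 0.1181]
gate_grip [0.4995 0.021  0.1181]
tray [ 0.6088 -0.0608  0.0249]
pivot local [-0.0014 -0.0331  0.0616]
gate_grip [[-2.3, 1.5], [1.5, 2.3], [-0.7, 2.3]]
gate_pivot [[-1.3, -1.2], [-0.4, -0.2], [3.0, -0.3]]
bay [[0.4, 1.8], [2.3, 1.7], [0.4, 3.0]]
gate_stop [[-0.7, -3.6], [1.6, 0.5], [-0.6, 0.3]]
tray [[-2.5, 1.0], [0.5, -0.0], [0.8, 0.3]]
rot [-0.1 -0.4  0.8] shift [ 0.0042 -0.0022  0.1343]
```

>>> move_arm --plan '[[[0,-0.4,0.8,0.004,-0.002,0.03,0.045],[0,-0.4,0.8,0.004,-0.002,0.06,0.045],[0,-0.4,0.8,0.004,-0.002,0.09,0.045],[0,-0.4,0.8,0.004,-0.002,0.115,0.045],[0,-0.4,0.8,0.004,-0.002,0.132,0.045]]]'

```text
time: 4.97
eef_pos: [0.4987, 0.0252, 0.1089]
tcp_rot: [-0.022, 0.976, 0.216, -0.005]
contact_force: [0.0, -1.6, 0.5]
opening: 0.532
```

Run:
```python
from h import *
T=pose(); im=read_camera('wrist'); cv2.imwrite('pics/w4.png',im[:,:,::-1]); np.save('w4.npy',T); print(T.round(3),get_state()['qpos'].round(2))
```

```text
[[-0.999 -0.04  -0.019  0.499]
 [-0.044  0.906  0.421  0.025]
 [-0.     0.422 -0.907  0.109]
 [ 0.     0.     0.     1.   ]] [-0.38  0.06  2.07  0.42  1.24 -2.18]
```

View pics/w4.png

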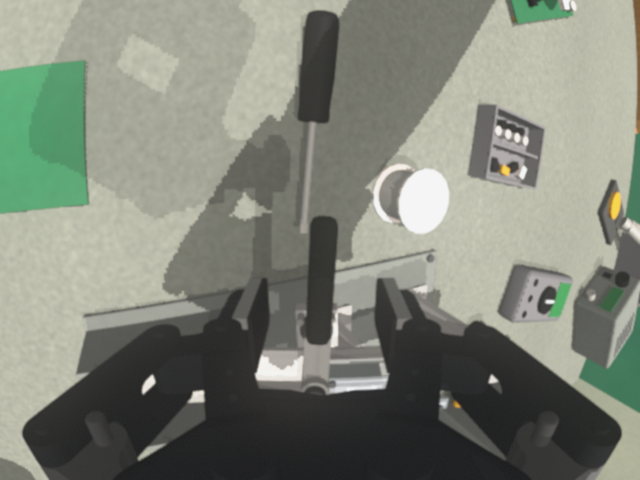

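The bar at (323,280) is centred between the fingers. Closing.

>>> move_arm --plan '[[[0,0,0,0,0,0,0.0],[0,0,0,0,0,0,0.0],[0,0,0,0,0,0,0.0],[0,0,0,0,0,0,0.0],[0,0,0,0,0,0,0.0]]]' --force 25

```text
time: 5.65
eef_pos: [0.4976, 0.0259, 0.1074]
tcp_rot: [-0.022, 0.976, 0.216, -0.006]
contact_force: [-0.0, 0.5, -0.6]
opening: -0.002
```

Run:
```python
from h import *
p=np.load('fit.npy'); from fit import pts
P=pts(p); T=pose(); A=track(p[0]*10)
g=T[:3,3]-.0  # TCP
loc=A.T@(g-P['gate_pivot']); print('tcp rel pivot in track',loc.round(4))
import math
for th in [10,20,30,40,50,60,70,80,90,95]:
    t=math.radians(th); Rz=R.from_rotvec(-t*A[:,2]).as_matrix()
    tgt=P['gate_pivot']+Rz@(g-P['gate_pivot'])
    s=T[:3,:3].T@(tgt-T[:3,3]); v=R.from_matrix(T[:3,:3].T@Rz@T[:3,:3]).as_rotvec(degrees=True); print(th,v.round(1),s.round(4))
print(get_state())
```

```text
tcp rel pivot in track [-0.0001 -0.0696 -0.0118]
10 [-0. -0. 10.] [-0.001   0.0121  0.    ]
20 [-0. -0. 20.] [-0.0042  0.0238 -0.    ]
30 [-0.1 -0.  30. ] [-0.0093  0.0348 -0.    ]
40 [-0.1 -0.  40. ] [-0.0162  0.0448 -0.    ]
50 [-0.1 -0.  50. ] [-0.0248  0.0534 -0.    ]
60 [-0.1 -0.  60. ] [-0.0348  0.0603 -0.    ]
70 [-0.1 -0.  70. ] [-0.0458  0.0655 -0.0001]
80 [-0.1 -0.  80. ] [-0.0575  0.0686 -0.0001]
90 [-0.2 -0.  90. ] [-0.0696  0.0697 -0.0001]
95 [-0.2 -0.  95. ] [-0.0756  0.0695 -0.0001]
{'time': 5.65, 'qpos': array([-0.38125417,  0.05999285,  2.06646854,  0.41876994,  1.23658053,
       -2.17971269]), 'dq': array([ 0.00100014,  0.00118773,  0.00147306, -0.0022091 , -0.00038622,
       -0.00052512]), 'joint_efforts': array([-1.44474089e-02, -2.77344632e+01, -2.53384244e+01,  7.26175234e-01,
        5.41604999e-01,  7.06537480e-05]), 'eef_pos': array([0.49764171, 0.02592295, 0.10744622]), 'tcp_rot': array([-0.02154013,  0.97603903,  0.21644452, -0.0059674 ]), 'contact_force': array([-0.02992511,  0.52196883, -0.6163727 ]), 'wrist_torque': array([-0.22086198, -0.04065965,  0.01581681]), 'opening': -0.002283689039480908}
```

The opening reads about 0, so the grip closed on nothing. Looking.

Run:
```python
from h import *
im=read_camera('wrist'); cv2.imwrite('pics/w5.png',im[:,:,::-1])
b=read_camera('side'); a=read_camera('scene')
f=lambda im,x,y,w,h,s:cv2.resize(im[y:y+h,x:x+w,::-1],None,fx=s,fy=s,interpolation=cv2.INTER_CUBIC)
cv2.imwrite('pics/z5.png',np.hstack([f(a,260,150,130,150,3),f(b,240,170,130,150,3)]))
```

```text
(no output)
```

View pics/w5.png

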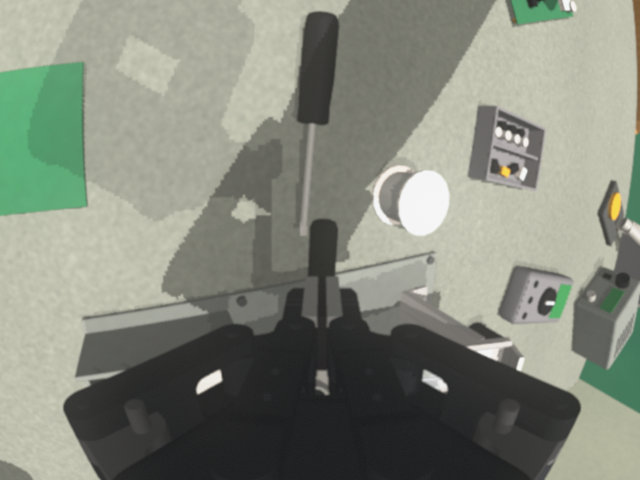

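View pics/z5.png

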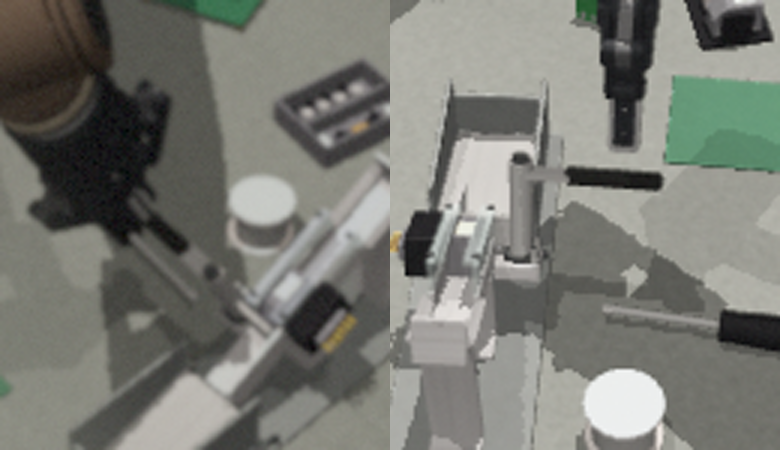

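Run:
```python
from h import *
p=pose()[:3,3]
for n in ['scene','side']: print(n,proj(n,p))
for s in [0,.02,.04,.06]: print(s,[proj(n,p-s*pose()[:3,2]).round(0) for n in ['scene','side']])
```

```text
scene [311.1677042  226.00891357]
side [317.4351988  234.46559794]
0 [array([311., 226.]), array([317., 234.])]
0.02 [array([308., 222.]), array([318., 225.])]
0.04 [array([305., 219.]), array([318., 216.])]
0.06 [array([302., 215.]), array([318., 207.])]
```

Run:
```python
from h import *
T=pose()
for s in [0,.02,.035,.05]: print(s,proj('wrist',T[:3,3]-s*T[:3,2],T).round(0), [ (proj('wrist',T[:3,3]-s*T[:3,2]+T[:3,0]*x,T).round(0)) for x in (.011,-.011)])
import cv2
im=cv2.imread('pics/w5.png'); cv2.imwrite('pics/z5w.png',cv2.resize(im[200:420,220:420],None,fx=3,fy=3,interpolation=cv2.INTER_CUBIC)[:600])
b=cv2.imread('pics/z5.png')[:,390:]; 
b=read_camera('side')[150:250,270:370,::-1]; cv2.imwrite('pics/z5s.png',cv2.resize(b,None,fx=6,fy=6,interpolation=cv2.INTER_CUBIC))
```

```text
0 [322. 266.] [array([322., 245.]), array([322., 286.])]
0.02 [322. 282.] [array([322., 259.]), array([322., 303.])]
0.035 [322. 296.] [array([322., 272.]), array([322., 319.])]
0.05 [322. 313.] [array([322., 287.]), array([322., 337.])]
```

View pics/z5w.png

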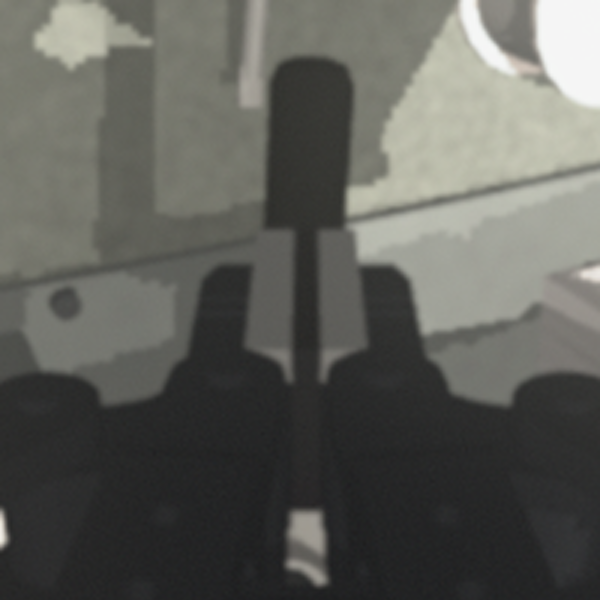

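View pics/z5s.png

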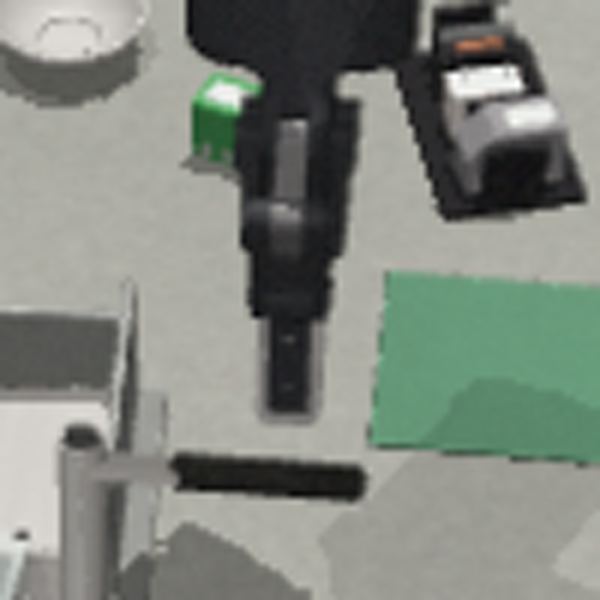

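Both cameras put the visible fingertips about 35 mm behind the reported TCP: row 219 in the side image instead of 234, and row 276 in the wrist image instead of 245. The bar lies in front of the fingers. I'll open, go deeper in steps and check.

>>> move_arm --plan '[[[0,0,0,0,0,0,0.045],[0,0,0,0,0,0,0.045],[0,0,0,0,0,0.01,0.045],[0,0,0,0,0,0.02,0.045],[0,0,0,0,0,0.02,0.045]]]'

```text
time: 6.48
eef_pos: [0.4958, 0.0353, 0.0877]
tcp_rot: [-0.022, 0.976, 0.217, -0.008]
contact_force: [-0.1, -0.1, -1.1]
opening: 0.527
```

Run:
```python
from h import *
b=read_camera('side')[150:250,270:370,::-1]; a=read_camera('scene')[170:270,260:360,::-1]
cv2.imwrite('pics/z6s.png',np.hstack([cv2.resize(x,None,fx=4,fy=4,interpolation=cv2.INTER_CUBIC) for x in (a,b)]))
```

```text
(no output)
```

View pics/z6s.png

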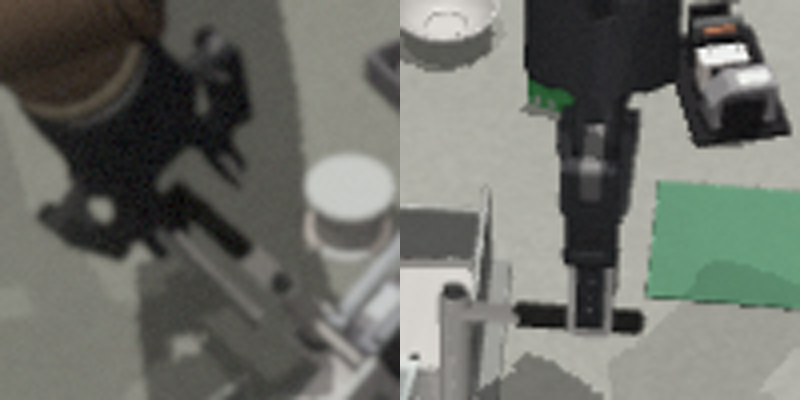

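>>> move_arm --plan '[[[0,0,0,0,0,0.008,0.045],[0,0,0,0,0,0.015,0.04],[0,0,0,0,0,0.015,0.0],[0,0,0,0,0,0.015,0.0],[0,0,0,0,0,0.015,0.0]]]' --force 25

```text
time: 7.2
eef_pos: [0.4962, 0.041, 0.0747]
tcp_rot: [-0.021, 0.976, 0.217, -0.007]
contact_force: [-0.0, -1.1, -3.9]
opening: 0.151
```

Run:
```python
from h import *
print(get_state()['opening'],get_state()['contact_force'])
b=read_camera('side')[150:250,270:370,::-1]; a=read_camera('scene')[170:270,260:360,::-1]
cv2.imwrite('pics/z7s.png',np.hstack([cv2.resize(x,None,fx=4,fy=4,interpolation=cv2.INTER_CUBIC) for x in (a,b)]))
```

```text
0.15055120638221675 [-0.01857393 -1.14675315 -3.94840113]
```

View pics/z7s.png

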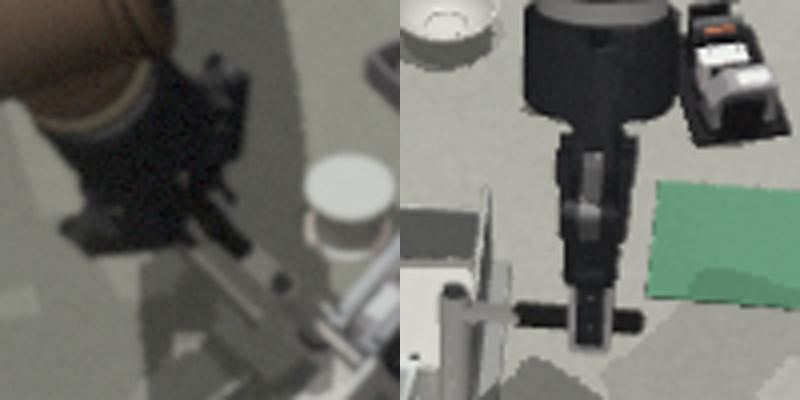

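The opening is 12.9 mm, so the bar is gripped. Now the arc.

```bash
cat > arc.py <<'E'
from h import *
from fit import pts
import math,sys
def arc(angs):
    p=np.load('fit.npy');P=pts(p); T=pose(); A=track(p[0]*10)
    g=T[:3,3]; print('tcp rel pivot',(A.T@(g-P['gate_pivot'])).round(4),get_state()['contact_force'].round(1))
    v=A.T@(T[:3,0]); print('tool x in track, angle',math.degrees(math.atan2(v[1],v[0])))
    for th in angs:
        Rz=R.from_rotvec(-math.radians(th)*A[:,2]).as_matrix()
        s=T[:3,:3].T@(Rz@(g-P['gate_pivot'])+P['gate_pivot']-g); v=R.from_matrix(T[:3,:3].T@Rz@T[:3,:3]).as_rotvec(degrees=True); print(th,v.round(1),s.round(4))
arc([float(x) for x in sys.argv[1:]])
E
python3 arc.py 5 10 15 20 30 40 45
```

```text
tcp rel pivot [ 0.0001 -0.0704 -0.0478] [ 0.4 -0.1 -3. ]
tool x in track, angle -90.17827389254052
5.0 [-0. -0.  5.] [-0.0002  0.0061  0.    ]
10.0 [-0. -0. 10.] [-0.001   0.0122  0.    ]
15.0 [-0. -0. 15.] [-0.0023  0.0182  0.    ]
20.0 [-0.1 -0.  20. ] [-0.0041  0.0241 -0.    ]
30.0 [-0.1 -0.  30. ] [-0.0093  0.0352 -0.    ]
40.0 [-0.1 -0.  40. ] [-0.0163  0.0453 -0.    ]
45.0 [-0.1 -0.  45. ] [-0.0204  0.0499 -0.    ]
```

>>> move_arm --plan '[[[0,0,8,-0.0007,0.0098,0,0.0],[0,0,16,-0.0026,0.0194,0,0.0],[0,0,24,-0.006,0.0286,0,0.0],[0,0,32,-0.0105,0.0373,0,0.0],[0,0,40,-0.0163,0.0453,0,0.0]]]'

```text
time: 7.92
eef_pos: [0.5118, 0.0804, 0.0926]
tcp_rot: [0.316, 0.924, 0.198, -0.078]
contact_force: [4.0, -6.9, -9.4]
opening: 0.145
```

```bash
python3 arc.py 8 16 24 32 40 50 52
```

```text
tcp rel pivot [-0.0425 -0.0531 -0.048 ] [ 4.  -6.9 -9.4]
tool x in track, angle -130.37463361036947
8.0 [0. 0. 8.] [-0.0004  0.0095 -0.    ]
16.0 [ 0.1  0.1 16. ] [-0.0021  0.0188 -0.0001]
24.0 [ 0.1  0.1 24. ] [-0.0051  0.0278 -0.0001]
32.0 [ 0.1  0.2 32. ] [-0.0093  0.0363 -0.0002]
40.0 [ 0.1  0.2 40. ] [-0.0146  0.0442 -0.0002]
50.0 [ 0.2  0.3 50. ] [-0.0228  0.0528 -0.0002]
52.0 [ 0.2  0.3 52. ] [-0.0246  0.0543 -0.0002]
```

>>> move_arm --plan '[[[0,0,10,-0.0008,0.0119,0,0.0],[0,0,20,-0.0035,0.0234,0,0.0],[0,0,30,-0.0082,0.0342,0,0.0],[0,0,40,-0.0146,0.0442,0,0.0],[0,0,50,-0.0228,0.0528,0,0.0]]]'

```text
time: 8.55
eef_pos: [0.5629, 0.1048, 0.1024]
tcp_rot: [0.678, 0.704, 0.145, -0.153]
contact_force: [-2.9, -4.8, -5.2]
opening: 0.147
```

```bash
python3 arc.py 2 4
python3 - <<'E'
from h import *
b=read_camera('side')[170:320,210:360,::-1]; a=read_camera('scene')[180:330,260:410,::-1]
cv2.imwrite('pics/z8.png',np.hstack([cv2.resize(x,None,fx=2.6,fy=2.6,interpolation=cv2.INTER_CUBIC) for x in (a,b)]))
E
```

```text
tcp rel pivot [-0.0666 -0.0008 -0.0485] [-2.9 -4.8 -5.2]
tool x in track, angle 179.53752473858515
2.0 [ 0. -0.  2.] [0.     0.0023 0.    ]
4.0 [ 0. -0.  4.] [-0.0001  0.0047  0.    ]
```

View pics/z8.png

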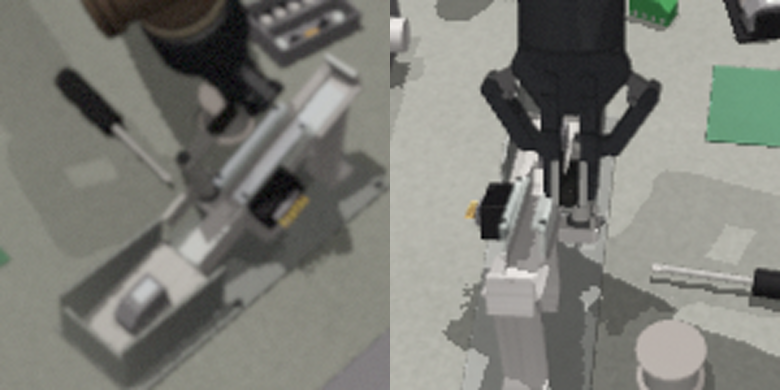

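The tested relay is in the tray, at (140,300) in the crop. I'll press gently against the open stop and hold.

>>> move_arm --plan '[[[0,0,2,0,0.0023,0,0.0],[0,0,3,0,0.0035,0,0.0],[0,0,3,0,0.0035,0,0.0],[0,0,3,0,0.0035,0,0.0],[0,0,3,0,0.0035,0,0.0]]]'

```text
time: 9.28
eef_pos: [0.5625, 0.1047, 0.1023]
tcp_rot: [0.692, 0.691, 0.138, -0.16]
contact_force: [-9.7, -5.7, 2.5]
opening: 0.145
```

```bash
python3 arc.py -8 -16 -24 -32 -40 -50
python3 - <<'E'
from h import *
a=read_camera('scene')[180:330,260:410,::-1]
cv2.imwrite('pics/z9.png',cv2.resize(a,None,fx=3,fy=3,interpolation=cv2.INTER_CUBIC))
x=cut_out('scene','relay_tested_center')
for y in x: print(y['p'],y['centre'],atz('scene',y['centre'],.035))
E
```

```text
tcp rel pivot [-0.0665 -0.0012 -0.0484] [-9.7 -5.7  2.5]
tool x in track, angle 177.1952919600102
-8.0 [-0.1 -0.1 -8. ] [-0.0013 -0.0092  0.0001]
-16.0 [ -0.2  -0.2 -16. ] [-0.0038 -0.0181  0.0002]
-24.0 [ -0.3  -0.2 -24. ] [-0.0076 -0.0266  0.0003]
-32.0 [ -0.3  -0.3 -32. ] [-0.0125 -0.0345  0.0005]
-40.0 [ -0.4  -0.4 -40. ] [-0.0184 -0.0416  0.0006]
-50.0 [ -0.5  -0.5 -50. ] [-0.0271 -0.0492  0.0008]
0.67 [307.3, 304.8] [ 0.61566057 -0.08554101  0.035     ]
```

View pics/z9.png

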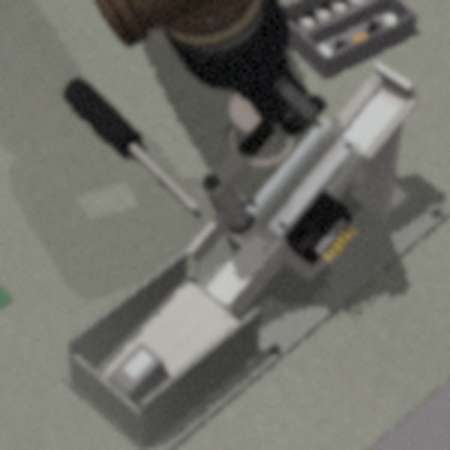

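The stop is reached (force 10 N). The relay has moved on to the far wall of the tray, so I'll hold once more and confirm it is at rest.

>>> move_arm --plan '[[[0,0,0,0,0.001,0,0.0],[0,0,0,0,0.001,0,0.0],[0,0,0,0,0.001,0,0.0],[0,0,0,0,0.001,0,0.0],[0,0,0,0,0.001,0,0.0]]]'

```text
time: 10.0
eef_pos: [0.5623, 0.1046, 0.1023]
tcp_rot: [0.69, 0.692, 0.137, -0.161]
contact_force: [-5.2, -3.8, -0.2]
opening: 0.144
```

```bash
python3 arc.py -8 -17 -26 -35 -45
python3 - <<'E'
from h import *
a=read_camera('scene')[180:330,260:410,::-1]
cv2.imwrite('pics/z10.png',cv2.resize(a,None,fx=3,fy=3,interpolation=cv2.INTER_CUBIC))
b=cv2.imread('pics/z10.png').astype(int)-cv2.imread('pics/z9.png').astype(int); print(np.abs(b)[280:430,70:250].max(), np.abs(b)[280:430,70:250].mean())
x=cut_out('scene','relay_tested_center')
for y in x: print(y['p'],y['centre'])
from fit import *
p=np.load('fit.npy');A=track(p[0]*10);P=pts(p)
q=atz('scene',x[0]['centre'],.03);print(A.T@(q-P['tray']))
E
```

```text
tcp rel pivot [-0.0665 -0.0015 -0.0484] [-5.2 -3.8 -0.2]
tool x in track, angle 177.37823857993382
-8.0 [-0.1 -0.1 -8. ] [-0.0013 -0.0092  0.0001]
-17.0 [ -0.2  -0.2 -17. ] [-0.0042 -0.0192  0.0003]
-26.0 [ -0.3  -0.3 -26. ] [-0.0087 -0.0286  0.0005]
-35.0 [ -0.4  -0.5 -35. ] [-0.0146 -0.0372  0.0007]
-45.0 [ -0.5  -0.6 -45. ] [-0.0226 -0.0456  0.0009]
11 1.403037037037037
0.74 [307.9, 303.4]
[0.01541969 0.00135712 0.01286155]
```

It's at rest. Now shutting the gate.

>>> move_arm --plan '[[[0,0,-9,-0.0015,-0.0104,0,0.0],[0,0,-18,-0.0046,-0.0202,0,0.0],[0,0,-27,-0.0092,-0.0296,0,0.0],[0,0,-36,-0.0152,-0.038,0.001,0.0],[0,0,-45,-0.0226,-0.0456,0.001,0.0]]]'

```text
time: 10.72
eef_pos: [0.5169, 0.086, 0.0951]
tcp_rot: [0.372, 0.903, 0.192, -0.096]
contact_force: [-1.6, 1.6, 2.1]
opening: 0.144
```

```bash
python3 arc.py -9 -18 -27 -36 -45 -48 -50
```

```text
tcp rel pivot [-0.0484 -0.0477 -0.0481] [-1.6  1.6  2.1]
tool x in track, angle -137.5371961060788
-9.0 [ 0.  -0.1 -9. ] [-0.0012 -0.0106  0.0001]
-18.0 [  0.1  -0.2 -18. ] [-0.0041 -0.0209  0.0002]
-27.0 [  0.1  -0.3 -27. ] [-0.0085 -0.0306  0.0003]
-36.0 [  0.2  -0.4 -36. ] [-0.0144 -0.0394  0.0004]
-45.0 [  0.2  -0.5 -45. ] [-0.0216 -0.0473  0.0004]
-48.0 [  0.2  -0.6 -48. ] [-0.0243 -0.0497  0.0005]
-50.0 [  0.2  -0.6 -50. ] [-0.0262 -0.0511  0.0005]
```

>>> move_arm --plan '[[[0,0,-10,-0.0015,-0.0117,0,0.0],[0,0,-20,-0.005,-0.0231,0,0.0],[0,0,-30,-0.0104,-0.0336,0,0.0],[0.2,-0.4,-39,-0.0167,-0.0421,0,0.0],[0.2,-0.5,-47,-0.0234,-0.0489,0,0.0]]]'

```text
time: 11.35
eef_pos: [0.4958, 0.0393, 0.0739]
tcp_rot: [-0.019, 0.977, 0.212, -0.012]
contact_force: [-10.0, -5.7, 2.4]
opening: 0.144
```

```bash
python3 arc.py -2 -4
```

```text
tcp rel pivot [ 0.002  -0.0709 -0.0479] [-10.   -5.7   2.4]
tool x in track, angle -90.53244390774432
-2.0 [ 0. -0. -2.] [-0.0001 -0.0025  0.    ]
-4.0 [ 0. -0. -4.] [-0.0004 -0.0049  0.    ]
```

>>> move_arm --plan '[[[0,0,-1,0,-0.003,0,0.0],[0,0,-1,0,-0.003,0,0.0],[0,0,0,0,-0.001,0,0.0],[0,0,0,0,-0.001,0,0.04],[0,0,0,0,-0.001,0,0.04]]]'

```text
time: 11.98
eef_pos: [0.4969, 0.0385, 0.0742]
tcp_rot: [-0.019, 0.977, 0.212, -0.011]
contact_force: [-0.4, -0.1, -1.0]
opening: 0.469
```

```bash
python3 arc.py -2
python3 - <<'E'
from h import *
T=pose(); A=track(np.load('fit.npy')[0]*10)
P=T[:3,3]+.14*A[:,2]; rel(P,T[:3,:3])
E
```

```text
tcp rel pivot [ 0.0025 -0.0698 -0.0473] [-0.4 -0.1 -1. ]
tool x in track, angle -90.50381159431143
-2.0 [ 0. -0. -2.] [-0.0002 -0.0024  0.    ]
rot [0. 0. 0.] shift [ 0.0014 -0.0013 -0.14  ]
```

The gate is shut. I'll retreat along the normal.

>>> move_arm --plan '[[[0,0,0,0,-0.001,-0.02,0.05],[0,0,0,0,-0.001,-0.05,0.06],[0,0,0,0,0,-0.09,0.062],[0,0,0,0,0,-0.13,0.062],[0,0,0,0,0,-0.15,0.062]]]'

```text
time: 12.6
eef_pos: [0.5027, -0.0244, 0.2134]
tcp_rot: [-0.019, 0.977, 0.211, -0.008]
contact_force: [-0.3, -0.6, -0.5]
opening: 0.724
```

Run:
```python
from h import *
T=pose(); np.save('w6.npy',T)
for n in ['wrist','scene','side']:
    cv2.imwrite(f'pics/{n}6.png',read_camera(n)[:,:,::-1])
print(T[:3,3],get_state()['opening'])
a=cv2.imread('pics/scene6.png')[150:300,240:410];b=cv2.imread('pics/side6.png')[140:290,230:400]
cv2.imwrite('pics/z11.png',np.vstack([np.hstack([cv2.resize(x,None,fx=2.3,fy=2.3,interpolation=cv2.INTER_CUBIC) for x in (a,b)])]))
for q in ['gate_grip','gate_pivot']:
    for n in ['scene','side']: print(q,n,[(np.round(x['centre'],1).tolist(),round(x['p'],2)) for x in pinpoint(n,q)[:2]])
rel([0.42,-0.24,0.17],Rdown(108.5))
```

```text
[ 0.50270438 -0.02438154  0.21339476] 0.7220081136043927
gate_grip scene [([309.6, 223.9], 0.81)]
gate_grip side [([314.8, 227.7], 0.58)]
gate_pivot scene [([332.0, 242.9], 0.98), ([179.7, 319.3], 0.44)]
gate_pivot side [([285.7, 226.0], 0.84)]
rot [ 20.5 -16.6  72.5] shift [ 0.0888 -0.2111 -0.0524]
```

View pics/z11.png

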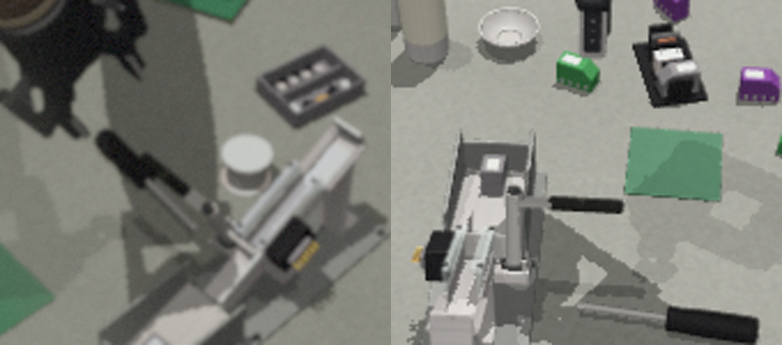

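View pics/wrist6.png

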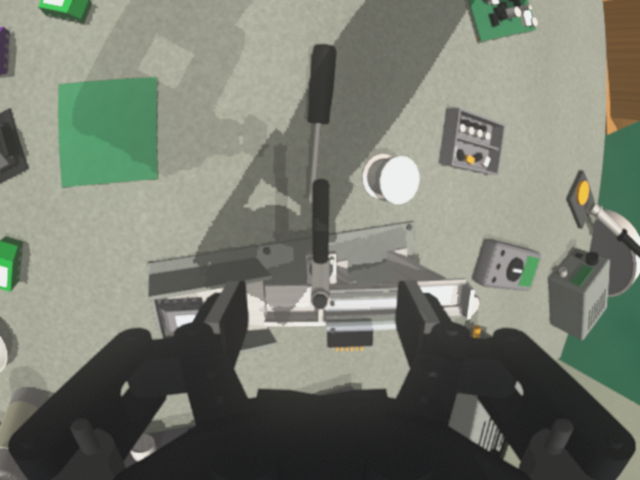

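The gate is shut and the tested relay lies against the far tray wall. Next I work out the true tip offset, then go to the rack.

Run:
```python
from h import *
T=np.load('w6.npy')
for D in [.03,.035,.04,.045,.05]:
    print(D,[proj('side',T[:3,3]-D*T[:3,2]+y*T[:3,1],T).round(1).tolist() for y in (.031,.04)],[proj('wrist',T[:3,3]-D*T[:3,2]+y*T[:3,1]+x*T[:3,0],T).round(0).tolist() for y in (-.031,.031) for x in (.011,)])
T=pose();T2=T.copy();T2[:3,3]=[.4962,.041,.0747]
for D in [.03,.035,.04]: print(D,proj('side',T2[:3,3]-D*T[:3,2]+.0065*T[:3,1]),proj('side',T2[:3,3]-D*T[:3,2]+.0175*T[:3,1]))
```

```text
0.03 [[317.6, 168.6], [317.3, 170.0]] [[249.0, 267.0], [394.0, 267.0]]
0.035 [[317.7, 166.0], [317.3, 167.4]] [[247.0, 272.0], [396.0, 271.0]]
0.04 [[317.7, 163.4], [317.4, 164.7]] [[244.0, 276.0], [399.0, 276.0]]
0.045 [[317.8, 160.8], [317.5, 162.1]] [[242.0, 281.0], [401.0, 281.0]]
0.05 [[317.9, 158.2], [317.6, 159.5]] [[239.0, 286.0], [404.0, 286.0]]
0.03 [317.20849313 238.38298649] [316.83488627 240.62734931]
0.035 [317.26410801 236.1477507 ] [316.89029906 238.3734985 ]
0.04 [317.31995382 233.90323328] [316.94594435 236.11019096]
```

>>> move_arm --plan '[[[2.5,-2,9,0.011,-0.026,-0.02,0.062],[5,-4,18,0.022,-0.052,-0.03,0.062],[7.5,-6.1,26.7,0.033,-0.078,-0.04,0.062],[10,-8,35.5,0.044,-0.104,-0.05,0.062],[12.7,-10.3,45,0.055,-0.131,-0.05,0.062]]]'

```text
time: 13.58
eef_pos: [0.4507, -0.1654, 0.2]
tcp_rot: [0.375, 0.923, 0.085, -0.005]
contact_force: [-0.0, -0.5, 0.1]
opening: 0.721
```

Run:
```python
from h import *
rel([0.425,-0.25,0.14],Rdown(108.5))
```

```text
rot [ 7.7 -6.3 27.2] shift [-0.0444 -0.0867  0.044 ]
```

>>> move_arm --plan '[[[2.5,-2.1,9,-0.015,-0.029,0.015,0.062],[5,-4.2,18,-0.03,-0.058,0.03,0.062],[7.7,-6.3,27.2,-0.044,-0.087,0.044,0.062],[7.7,-6.3,27.2,-0.044,-0.087,0.044,0.062],[7.7,-6.3,27.2,-0.044,-0.087,0.044,0.062]]]'

```text
time: 14.2
eef_pos: [0.4247, -0.2491, 0.14]
tcp_rot: [0.583, 0.812, 0.0, -0.0]
contact_force: [0.6, -0.8, 0.7]
opening: 0.725
```

Run:
```python
from h import *
T=pose(); np.save('w7.npy',T); im=read_camera('wrist'); cv2.imwrite('pics/w7.png',im[:,:,::-1]); print(T.round(3))
cv2.imwrite('pics/z7.png',cv2.resize(im[150:310,240:400,::-1],None,fx=3.7,fy=3.7,interpolation=cv2.INTER_CUBIC))
for x in pinpoint('wrist','relay_rack_center')[:4]: print(x,atz('wrist',x['centre'],.019,T).round(4))
```

```text
[[-0.32   0.947  0.     0.425]
 [ 0.947  0.32   0.001 -0.249]
 [ 0.001  0.001 -1.     0.14 ]
 [ 0.     0.     0.     1.   ]]
{'centre': [219.9, 211.7], 'p': 0.97} [ 0.3438 -0.2751  0.019 ]
{'centre': [320.1, 240.8], 'p': 0.76} [ 0.4317 -0.2723  0.019 ]
{'centre': [442.7, 277.0], 'p': 0.75} [ 0.5471 -0.2699  0.019 ]
{'centre': [202.2, 111.3], 'p': 0.75} [ 0.3058 -0.1989  0.019 ]
```

View pics/z7.png

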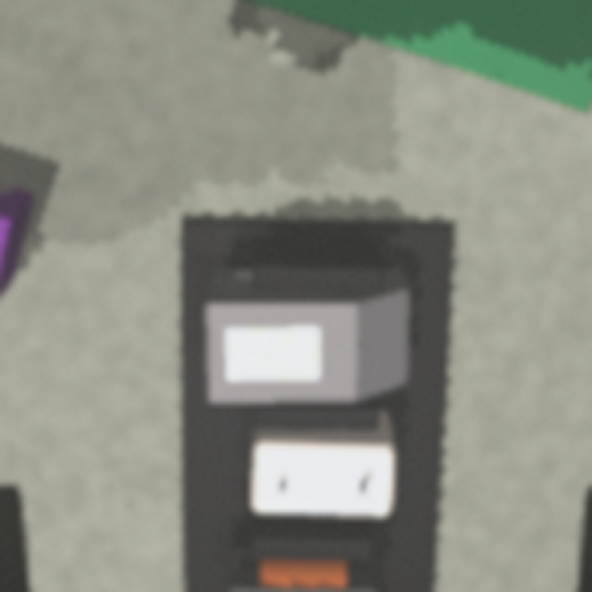

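View pics/w7.png

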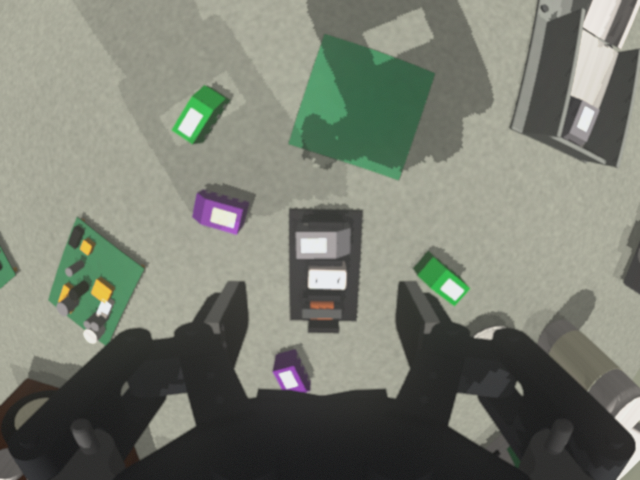

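The relay's top corners are clear in this crop, at (205,302) to (358,402). I'll fit its pose.

Run:
```python
from h import *
T=np.load('w7.npy')
px=[(205,302),(357,302),(358,402),(208,405),(410,290),(408,385)]
px=np.array([(240+x/3.7,150+y/3.7) for x,y in px])
loc=np.array([(-22,11,30),(10,11,30),(10,-11,30),(-22,-11,30),(22,11,18),(22,-11,18)])/1000
def pt(p): return R.from_euler('z',p[2]).apply(loc-[0,0,.015])+[p[0],p[1],p[3]]
f=lambda p:np.concatenate([np.concatenate([proj('wrist',q,T)-u for q,u in zip(pt(p),px)]),[(p[3]-.019)*1000]])
s=least_squares(f,[.432,-.272,.32,.019],x_scale=[.01,.01,.1,.01]);print(s.x.round(4),np.degrees(s.x[2]),s.fun.round(1))
x,y,a,z=s.x
print('predicted tips in wrist')
rel([x,y,0.03],Rdown(90+np.degrees(a)))
rel([x,y,-0.031],Rdown(90+np.degrees(a)))
```

```text
[ 0.4343 -0.2706  0.3274  0.0193] 18.757423829563805 [ 0.6  0.8  0.   0.7 -0.5 -0.1  0.4 -0.9 -0.3 -0.1 -0.3 -0.5  0.3]
predicted tips in wrist
rot [ 0.1  0.1 -0.1] shift [-0.0228  0.0019  0.1108]
rot [ 0.1  0.1 -0.1] shift [-0.0227  0.0019  0.1718]
```

>>> move_arm --plan '[[[0,0,0,-0.0115,0.001,0.03,0.062],[0,0,0,-0.0225,0.002,0.06,0.062],[0,0,0,-0.0225,0.002,0.09,0.062],[0,0,0,-0.0225,0.002,0.12,0.062],[0,0,0,-0.0225,0.002,0.136,0.062]]]'

```text
time: 14.92
eef_pos: [0.4343, -0.2696, 0.0039]
tcp_rot: [0.583, 0.813, 0.0, 0.0]
contact_force: [0.2, 0.4, -0.1]
opening: 0.727
```

Run:
```python
from h import *
T=pose(); print(T[:3,3])
a=read_camera('scene')[250:370,120:240,::-1];b=read_camera('side')[110:230,290:410,::-1];w=read_camera('wrist')[:,:,::-1]; cv2.imwrite('pics/w8.png',w)
cv2.imwrite('pics/z12.png',np.hstack([cv2.resize(x,None,fx=3.3,fy=3.3,interpolation=cv2.INTER_CUBIC) for x in (a,b)]))
rel([0.4343,-0.2706,-0.031],Rdown(108.76))
for sgn in (-1,1):
  for D in (.04,.045): print(sgn,D,[proj(n,T[:3,3]-D*T[:3,2]+sgn*.031*T[:3,1]).round(1).tolist() for n in ('scene','side')])
```

```text
[ 0.43427149 -0.2695738   0.00393471]
rot [ 0.1  0.  -0.1] shift [-0.0005 -0.0004  0.0359]
-1 0.04 [[176.3, 289.9], [366.8, 165.1]]
-1 0.045 [[175.9, 288.5], [367.0, 163.6]]
1 0.04 [[198.7, 301.9], [343.3, 168.3]]
1 0.045 [[198.2, 300.5], [343.4, 166.8]]
```

View pics/z12.png

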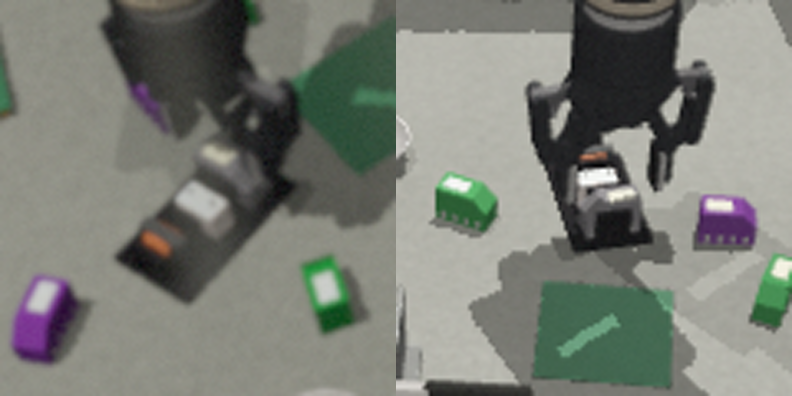

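View pics/w8.png

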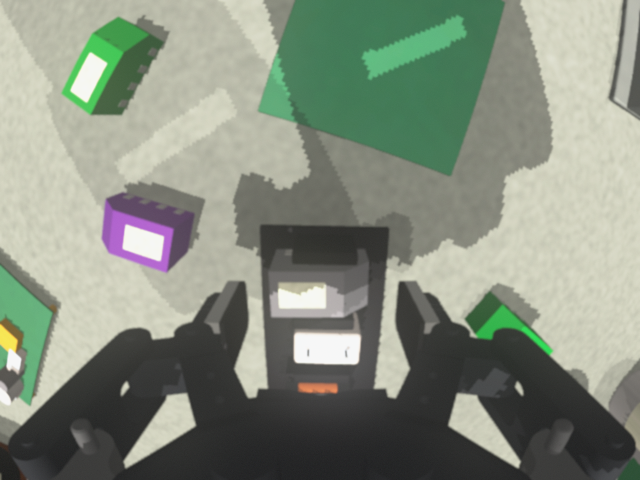

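The fingers straddle the relay evenly. I'll descend and close.

>>> move_arm --plan '[[[0,0,0,-0.0005,0,0.015,0.062],[0,0,0,-0.0005,0,0.03,0.062],[0,0,0,-0.0005,0,0.0355,0.062],[0,0,0,-0.0005,0,0.0355,0.04],[0,0,0,-0.0005,0,0.0355,0.03]]]' --force 35

```text
time: 15.7
eef_pos: [0.4352, -0.271, -0.0301]
tcp_rot: [0.583, 0.812, 0.0, 0.001]
contact_force: [0.1, 0.3, 0.8]
opening: 0.509
```

Run:
```python
from h import *
print(get_state()['contact_force'],get_state()['opening']*85)
```

```text
[0.13491996 0.26026506 0.80797425] 43.283570941620646
```

The opening of 43.3 mm fits the 44 mm relay. Lifting.

>>> move_arm --plan '[[[0,0,0,0,0,-0.005,0.03],[0,0,0,0,0,-0.02,0.03],[0,0,0,0,0,-0.04,0.03],[0,0,0,0,0,-0.06,0.03],[0,0,0,0,0,-0.07,0.03]]]'

```text
time: 16.32
eef_pos: [0.4359, -0.2717, 0.0421]
tcp_rot: [0.583, 0.812, -0.0, 0.003]
contact_force: [-0.4, 0.2, -0.6]
opening: 0.508
```

Run:
```python
from h import *
T=pose(); print(T[:3,3],get_state()['opening']*85)
w=read_camera('wrist')[:,:,::-1]; cv2.imwrite('pics/w9.png',w)
b=read_camera('side')[90:230,280:420,::-1];cv2.imwrite('pics/z13.png',cv2.resize(b,None,fx=4,fy=4,interpolation=cv2.INTER_CUBIC))
rel([0.433,-0.157,0.0],Rdown(108.7))
```

```text
[ 0.43588451 -0.27170759  0.04213717] 43.16782947573098
rot [ 0.2  0.3 -0. ] shift [0.1099 0.0338 0.0413]
```

View pics/w9.png

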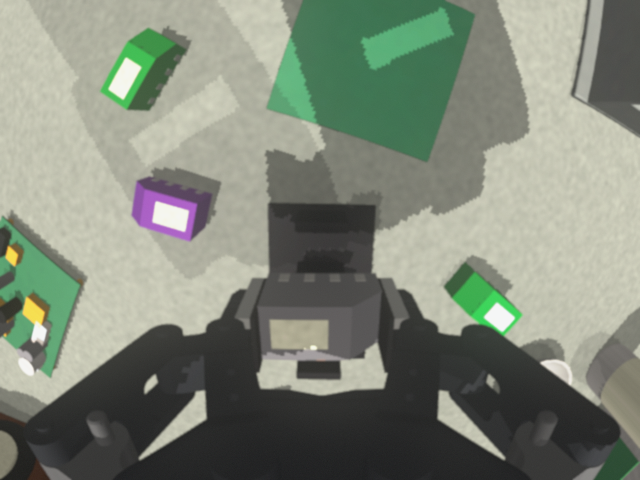

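View pics/z13.png

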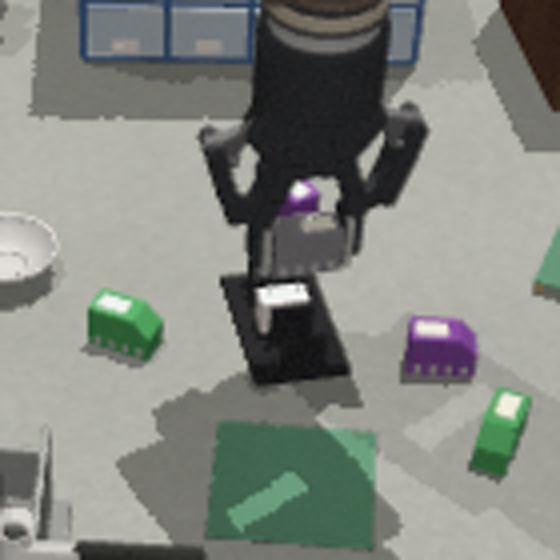

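The relay is held level at (320,315) in the wrist view. Over to the mat.

>>> move_arm --plan '[[[0,0,0,0.05,0.015,0,0.03],[0,0,0,0.1,0.03,0,0.03],[0,0,0,0.11,0.034,0.015,0.03],[0,0,0,0.11,0.034,0.04,0.03],[0,0,0,0.11,0.034,0.055,0.03]]]'

```text
time: 17.05
eef_pos: [0.4323, -0.1566, -0.0156]
tcp_rot: [0.583, 0.813, -0.0, 0.002]
contact_force: [0.1, -0.2, -0.5]
opening: 0.505
```

Run:
```python
from h import *
T=pose(); print(T[:3,3],get_state()['opening']*85)
rel([0.433,-0.157,-0.0315],Rdown(108.7))
```

```text
[ 0.43231205 -0.15659662 -0.01558022] 42.94645087718394
rot [ 0.1  0.2 -0. ] shift [-0.0006  0.0005  0.0159]
```

>>> move_arm --plan '[[[0,0,0,0,0,0.01,0.03],[0,0,0,0,0,0.016,0.03],[0,0,0,0,0,0.016,0.03],[0,0,0,0,0,0.016,0.062],[0,0,0,0,0,0.016,0.062]]]'

```text
time: 17.68
eef_pos: [0.4327, -0.1569, -0.0312]
tcp_rot: [0.583, 0.813, -0.0, 0.002]
contact_force: [0.3, 0.8, -0.4]
opening: 0.73
```

Run:
```python
from h import *
T=pose(); print(T[:3,3],get_state()['opening']*85,get_state()['contact_force'])
```

```text
[ 0.43269538 -0.15689863 -0.03116235] 62.03096915819282 [ 0.29882804  0.80228539 -0.36607708]
```

>>> move_arm --plan '[[[0,0,0,0,0,-0.03,0.062],[0,0,0,0,0,-0.07,0.062],[0,0,-10,0,0,-0.11,0.062],[0,0,-20,0,0,-0.14,0.062],[0,0,-30,0,0,-0.15,0.062]]]'

```text
time: 18.3
eef_pos: [0.4335, -0.1572, 0.1218]
tcp_rot: [0.35, 0.937, -0.001, 0.005]
contact_force: [0.3, -0.1, 0.4]
opening: 0.725
```

Run:
```python
from h import *
T=pose(); print(T[:3,3],get_state()['qpos'].round(2))
rel([0.433,-0.157,0.12],Rdown(198.7))
```

```text
[ 0.43354836 -0.15724338  0.12180175] [-0.57 -0.12  2.16 -0.    1.09 -1.42]
rot [ -0.3   0.5 -59.7] shift [ 0.0006 -0.0002  0.0018]
```

>>> move_arm --plan '[[[0,0,-10,0,0,0,0.055],[0,0,-20,0,0,0,0.05],[0,0,-30,0,0,0,0.05],[0,0,-40,0,0,0,0.05],[0,0,-50,0,0,0,0.05]]]'

```text
time: 18.92
eef_pos: [0.4335, -0.1572, 0.122]
tcp_rot: [-0.082, 0.997, -0.003, 0.004]
contact_force: [0.2, -0.6, 0.3]
opening: 0.589
```

>>> move_arm --plan '[[[0,0,-9.7,0,0,0,0.05],[0,0,-9.7,0,0,0,0.05],[0,0,-9.7,0,0,0,0.05],[0,0,-9.7,0,0,0,0.05],[0,0,-9.7,0,0,0,0.05]]]'

```text
time: 19.55
eef_pos: [0.4335, -0.1572, 0.122]
tcp_rot: [-0.165, 0.986, -0.004, 0.004]
contact_force: [0.0, 0.3, 0.6]
opening: 0.588
```

Run:
```python
from h import *
T=pose(); np.save('w10.npy',T); im=read_camera('wrist'); cv2.imwrite('pics/w10.png',im[:,:,::-1]); print(T.round(3))
cv2.imwrite('pics/z14.png',cv2.resize(im[150:310,240:400,::-1],None,fx=3.7,fy=3.7,interpolation=cv2.INTER_CUBIC))
```

```text
[[-0.945 -0.326  0.009  0.434]
 [-0.326  0.945 -0.006 -0.157]
 [-0.006 -0.009 -1.     0.122]
 [ 0.     0.     0.     1.   ]]
```

View pics/z14.png

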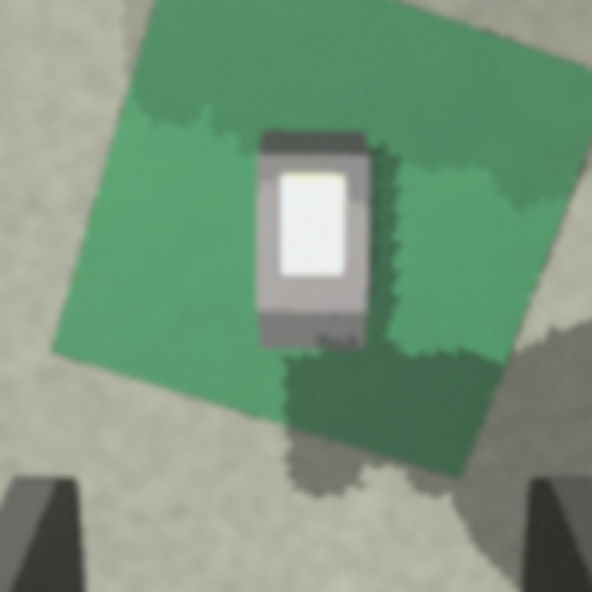

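View pics/w10.png

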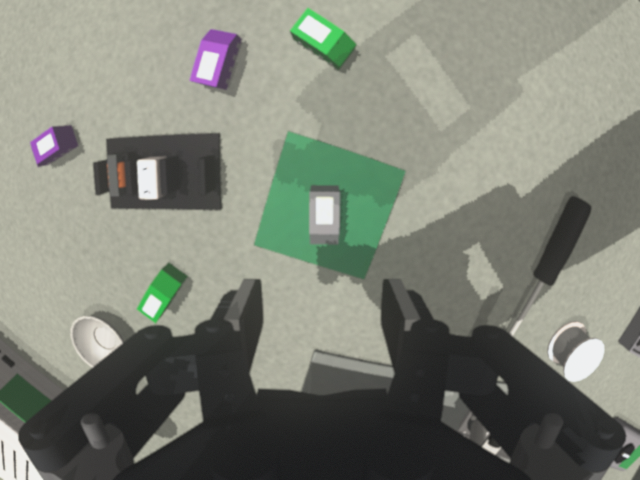

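The relay is upright on the mat at (324,215), bevelled end towards the image bottom. I'll fit it.

Run:
```python
from h import *
T=np.load('w10.npy')
px=[(257,155),(257,312),(369,314),(370,153),(258,347),(367,347)]
px=np.array([(240+x/3.7,150+y/3.7) for x,y in px])
# relay x = image down, relay y: z up, x=down(-tool x); y = z x X
loc=np.array([(-22,-11,30),(10,-11,30),(10,11,30),(-22,11,30),(22,-11,18),(22,11,18)])/1000
def pt(p): return R.from_euler('z',p[2]).apply(loc-[0,0,.015])+[p[0],p[1],p[3]]
f=lambda p:np.concatenate([np.concatenate([proj('wrist',q,T)-u for q,u in zip(pt(p),px)]),[(p[3]-.017)*1000]])
s=least_squares(f,[.432,-.157,.32,.017],x_scale=[.01,.01,.1,.01]);print(s.x.round(4),np.degrees(s.x[2]),s.fun.round(1))
x,y,a,z=s.x
X=np.array([np.cos(a),np.sin(a),0])
c=np.array([x,y,0])-X*.005
np.save('relay.npy',s.x)
for zz in (.03,-.02): rel([c[0],c[1],zz],Rdown(180+np.degrees(a)))
```

```text
[ 0.4331 -0.1562  0.3298  0.0171] 18.895513232459006 [ 0.1 -0.2  0.4 -0.3 -0.4 -0.8 -0.1  0.4  0.8  0.4 -0.7  0.5  0.1]
rot [-0.5  0.3  0.1] shift [0.0056 0.0019 0.092 ]
rot [-0.5  0.3  0.1] shift [0.0059 0.0023 0.142 ]
```

>>> move_arm --plan '[[[-0.5,0.3,0,0.003,0.001,0.04,0.05],[-0.5,0.3,0,0.006,0.002,0.08,0.05],[-0.5,0.3,0,0.006,0.002,0.12,0.05],[-0.5,0.3,0,0.006,0.002,0.141,0.05],[-0.5,0.3,0,0.006,0.002,0.141,0.05]]]'

```text
time: 20.23
eef_pos: [0.4269, -0.1572, -0.0207]
tcp_rot: [-0.165, 0.986, 0.002, -0.001]
contact_force: [-0.1, -0.4, -0.2]
opening: 0.585
```

Run:
```python
from h import *
T=pose(); print(T[:3,3],get_state()['contact_force'])
b=read_camera('side')[130:250,290:410,::-1];w=read_camera('wrist')[:,:,::-1]; cv2.imwrite('pics/w11.png',w)
cv2.imwrite('pics/z15.png',cv2.resize(b,None,fx=5,fy=5,interpolation=cv2.INTER_CUBIC))
p=np.load('relay.npy'); rel([p[0]-.005*np.cos(p[2]),p[1]-.005*np.sin(p[2]),-.019],Rdown(198.9))
```

```text
[ 0.42685103 -0.15718138 -0.0207071 ] [-0.09232311 -0.440876   -0.24648635]
rot [-0.   0.1  0.1] shift [0.0003 0.0008 0.0006]
```

View pics/z15.png

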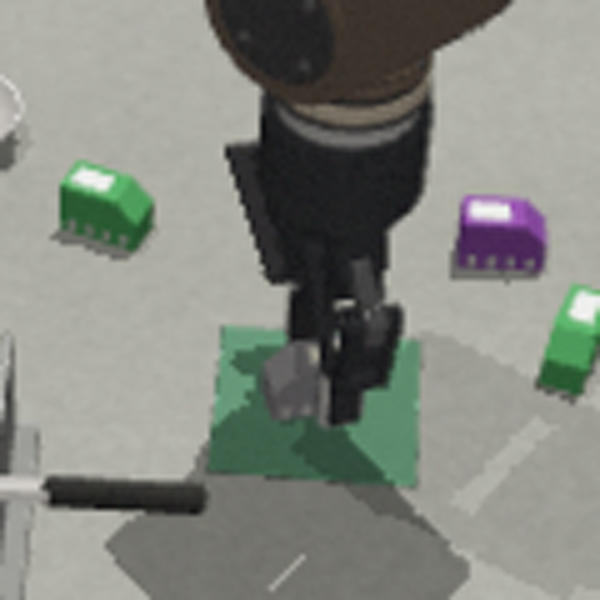

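View pics/w11.png

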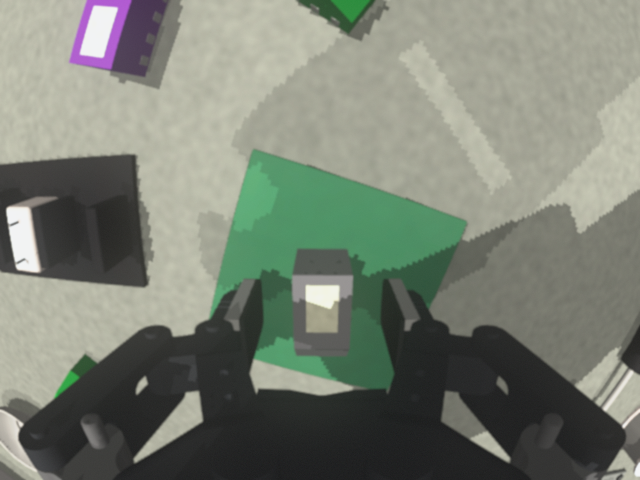

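>>> move_arm --plan '[[[0,0,0,0,0.001,-0.0015,0.05],[0,0,0,0,0.001,-0.0015,0.01],[0,0,0,0,0.001,-0.0015,0.01],[0,0,0,0,0.001,-0.0015,0.01],[0,0,0,0,0.001,-0.0015,0.01]]]' --force 35

```text
time: 20.95
eef_pos: [0.4295, -0.1581, -0.0158]
tcp_rot: [-0.165, 0.986, -0.001, 0.001]
contact_force: [-1.0, 0.3, 5.8]
opening: 0.25
```

Run:
```python
from h import *
from fit import pts
s=get_state(); T=pose(); print(T[:3,3],s['opening']*85,s['contact_force'])
np.save('grasp.npy',T)
p=np.load('fit.npy');A=track(p[0]*10);P=pts(p)
# relay pose in tool
r=np.load('relay.npy'); Tr=np.eye(4);Tr[:3,:3]=R.from_euler('z',r[2]).as_matrix();Tr[:3,3]=[r[0],r[1],.017]
G=np.linalg.inv(T)@Tr; np.save('G.npy',G); print(G.round(4))
def tcp(xl,h):
    W=np.eye(4);W[:3,:3]=A;W[:3,3]=P['bay']+A@[xl,0,.015+h]; return W@np.linalg.inv(G)
for h in (.1,.03,0): 
    Q=tcp(-.002,h); print(h,Q[:3,3].round(4)); rel(Q[:3,3],Q[:3,:3])
```

```text
[ 0.429495   -0.1580616  -0.01582218] 21.257135223486248 [-0.9944019   0.30045582  5.77473227]
[[-1.00e+00 -2.10e-03 -2.40e-03 -4.10e-03]
 [-2.10e-03  1.00e+00 -1.90e-03  5.00e-04]
 [ 2.50e-03 -1.90e-03 -1.00e+00 -3.28e-02]
 [ 0.00e+00  0.00e+00  0.00e+00  1.00e+00]]
0.1 [0.5953 0.1278 0.1886]
rot [-22.9  17.5 104.4] shift [-0.2504  0.2159 -0.2043]
0.03 [0.5939 0.1574 0.1252]
rot [-22.9  17.5 104.4] shift [-0.2586  0.2444 -0.1409]
0 [0.5933 0.17   0.098 ]
rot [-22.9  17.5 104.4] shift [-0.2621  0.2566 -0.1137]
```

Gripped across its width (21.3 mm). I'll lift and carry.

>>> move_arm --plan '[[[0,0,0,0,0,-0.03,0.01],[0,0,0,0,0,-0.08,0.01],[-2,1.5,9,-0.01,0.01,-0.13,0.01],[-4,3.1,18.5,-0.03,0.026,-0.17,0.01],[-6.2,4.7,28,-0.06,0.052,-0.2,0.01]]]' --force 45

```text
time: 21.58
eef_pos: [0.4693, -0.089, 0.1863]
tcp_rot: [0.082, 0.994, 0.046, -0.047]
contact_force: [-0.0, -0.0, 0.2]
opening: 0.243
```

```bash
cat > bay.py <<'E'
from h import *
from fit import pts
import sys
p=np.load('fit.npy');A=track(p[0]*10);P=pts(p);G=np.load('G.npy')
def tcp(xl,h,yl=0):
    W=np.eye(4);W[:3,:3]=A;W[:3,3]=P['bay']+A@[xl,yl,.015+h]; return W@np.linalg.inv(G)
if __name__=='__main__':
    T=pose();s=get_state();print(s['opening']*85,s['qpos'].round(2))
    W=T@G; print('relay in bay frame',(A.T@(W[:3,3]-P['bay'])-[0,0,.015]).round(4),'rot',R.from_matrix(A.T@W[:3,:3]).as_rotvec(degrees=True).round(1))
    for h in map(float,sys.argv[1:]):
        Q=tcp(-.002,h); rel(Q[:3,3],Q[:3,:3])
E
python3 bay.py .1
python3 - <<'E'
from h import *
w=read_camera('wrist')[:,:,::-1]; cv2.imwrite('pics/w12.png',w)
E
```

```text
20.619568776495118 [-0.43 -0.08  2.    0.05  1.34 -1.85]
relay in bay frame [ 0.1758 -0.1295  0.1848] rot [-16.8 -12.7  76. ]
rot [-16.6  12.9  76. ] shift [-0.0891  0.2342  0.0082]
```

View pics/w12.png

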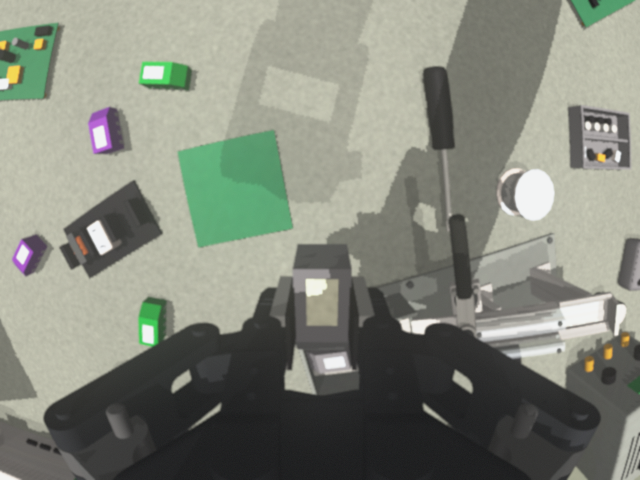

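>>> move_arm --plan '[[[-2.1,1.6,9.5,-0.011,0.03,-0.01,0.01],[-4.2,3.2,19,-0.022,0.06,-0.01,0.01],[-6.2,4.8,28.5,-0.033,0.09,-0.01,0.01],[-8.3,6.5,38,-0.045,0.12,-0.01,0.01],[-10.4,8.1,47.5,-0.056,0.15,-0.01,0.01]]]'

```text
time: 22.25
eef_pos: [0.5546, 0.0513, 0.2068]
tcp_rot: [0.478, 0.862, 0.118, -0.12]
contact_force: [-0.1, 0.3, -0.6]
opening: 0.243
```

```bash
python3 bay.py .1 .06
```

```text
20.61263370364287 [-0.24  0.09  1.82  0.29  1.42 -0.87]
relay in bay frame [ 0.0537 -0.0396  0.1479] rot [-5.9 -4.7 28.2]
rot [-5.9  4.7 28.2] shift [0.0341 0.0724 0.0377]
rot [-5.9  4.7 28.2] shift [0.0364 0.0773 0.0773]
```

>>> move_arm --plan '[[[-1.5,1.2,7,0.009,0.018,0.009,0.01],[-3,2.4,14.5,0.018,0.037,0.019,0.01],[-4.5,3.6,21.5,0.026,0.055,0.028,0.01],[-5.9,4.7,28.2,0.034,0.072,0.038,0.01],[-5.9,4.7,28.2,0.035,0.075,0.058,0.01]]]'

```text
time: 22.88
eef_pos: [0.5954, 0.1366, 0.1695]
tcp_rot: [0.673, 0.708, 0.149, -0.155]
contact_force: [-0.1, -0.3, -0.6]
opening: 0.242
```

```bash
python3 bay.py .03 .0
python3 - <<'E'
from h import *
T=pose();np.save('w13.npy',T)
w=read_camera('wrist')[:,:,::-1]; cv2.imwrite('pics/w13.png',w)
b=read_camera('side')[190:350,190:350,::-1]; a=read_camera('scene')[120:280,300:460,::-1]
cv2.imwrite('pics/z16.png',np.hstack([cv2.resize(x,None,fx=2.5,fy=2.5,interpolation=cv2.INTER_CUBIC) for x in (a,b)]))
E
```

```text
20.53358721204547 [-0.14  0.18  1.81  0.45  1.27 -0.35]
relay in bay frame [-0.0019  0.0005  0.079 ] rot [ 0.1 -0.1  0.2]
rot [0.1 0.1 0.2] shift [ 0.0004 -0.0005  0.049 ]
rot [0.1 0.1 0.2] shift [ 0.0005 -0.0005  0.079 ]
```

View pics/w13.png

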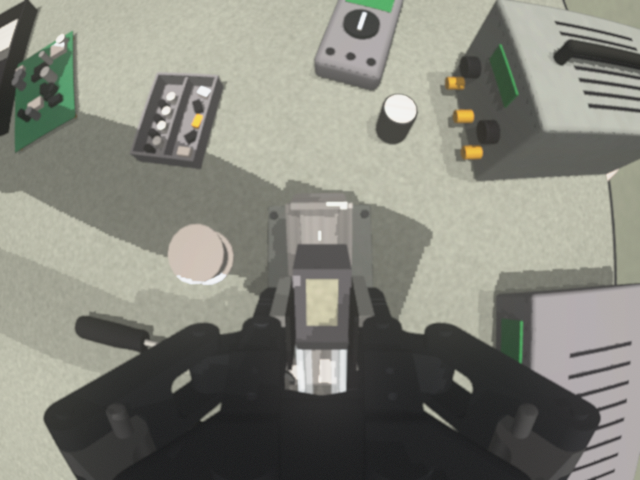

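View pics/z16.png

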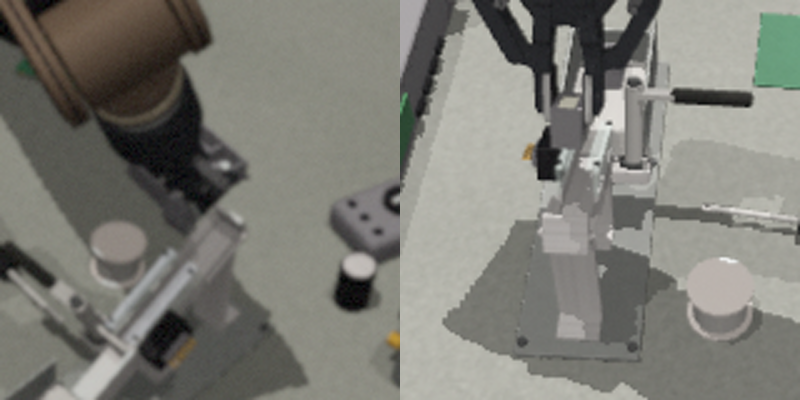

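Run:
```python
from h import *
from fit import pts
T=np.load('w13.npy');im=cv2.imread('pics/w13.png')
p=np.load('fit.npy');A=track(p[0]*10);P=pts(p)
def q(x,y,z): return proj('wrist',P['bay']+A@np.array([x,y,z]),T).round(1)
for c in [(-.028,-.0125,.026),(-.028,.0125,.026),(-.028,-.0125,0),(-.028,.0125,0),(0,-.0125,0),(0,.0125,0),(0,-.0125,.005),(0,.0125,.005)]: print(c,q(*c))
z=cv2.resize(im[190:310,260:380],None,fx=5,fy=5,interpolation=cv2.INTER_CUBIC)
for c in [(-.028,-.0125,.026),(-.028,.0125,.026),(-.028,-.0125,0),(-.028,.0125,0)]:
    u=q(*c); cv2.circle(z,(int((u[0]-260)*5),int((u[1]-190)*5)),4,(0,0,255),1)
cv2.imwrite('pics/z17.png',z)
```

```text
(-0.028, -0.0125, 0.026) [299.3 209.4]
(-0.028, 0.0125, 0.026) [342.3 209.5]
(-0.028, -0.0125, 0) [301.7 200.5]
(-0.028, 0.0125, 0) [340.1 200.6]
(0, -0.0125, 0) [302.1 241.5]
(0, 0.0125, 0) [339.4 241.7]
(0, -0.0125, 0.005) [301.7 243.8]
(0, 0.0125, 0.005) [339.8 244. ]
```

View pics/z17.png

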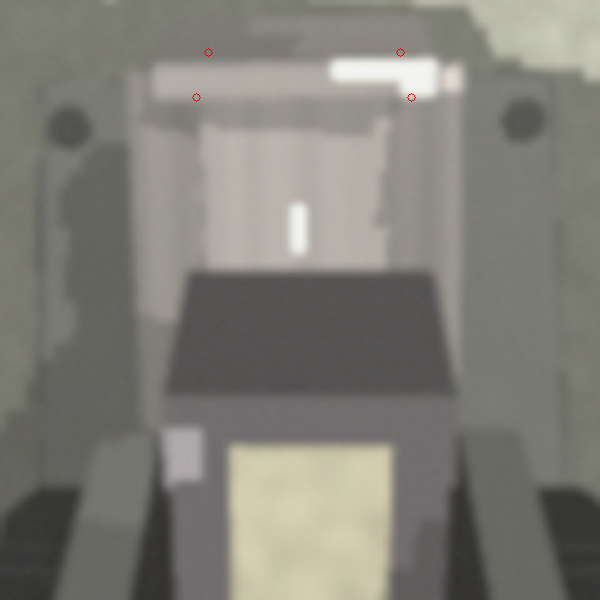

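The wrist crop shows the bay centre at about column 297 and the relay at about 311, so I'll correct about −1.6 mm in tool y and lower part way.

>>> move_arm --plan '[[[0,0,0.2,0,-0.0016,0.01,0.01],[0,0,0.2,0,-0.0016,0.03,0.01],[0,0,0.2,0.0005,-0.0016,0.05,0.01],[0,0,0.2,0.0005,-0.0016,0.06,0.01],[0,0,0.2,0.0005,-0.0016,0.06,0.01]]]'

```text
time: 23.65
eef_pos: [0.5893, 0.1626, 0.1118]
tcp_rot: [0.674, 0.707, 0.146, -0.158]
contact_force: [0.8, 0.6, -0.4]
opening: 0.249
```

```bash
python3 bay.py 0
python3 - <<'E'
from h import *
T=pose();np.save('w14.npy',T);print(get_state()['contact_force'])
w=read_camera('wrist')[:,:,::-1]; cv2.imwrite('pics/w14.png',w)
z=cv2.resize(w[180:340,240:400],None,fx=3.7,fy=3.7,interpolation=cv2.INTER_CUBIC)
cv2.imwrite('pics/z18.png',z)
b=read_camera('side')[220:300,220:300,::-1]
cv2.imwrite('pics/z19.png',cv2.resize(b,None,fx=6,fy=6,interpolation=cv2.INTER_CUBIC))
E
```

```text
21.175215169429887 [-0.1   0.24  1.86  0.47  1.17 -0.36]
relay in bay frame [-0.0012 -0.0041  0.0156] rot [-0.4 -0.  -0.1]
rot [-0.4  0.  -0.1] shift [0.0008 0.0045 0.0155]
[ 0.75524036  0.58848372 -0.44173432]
```

View pics/z18.png

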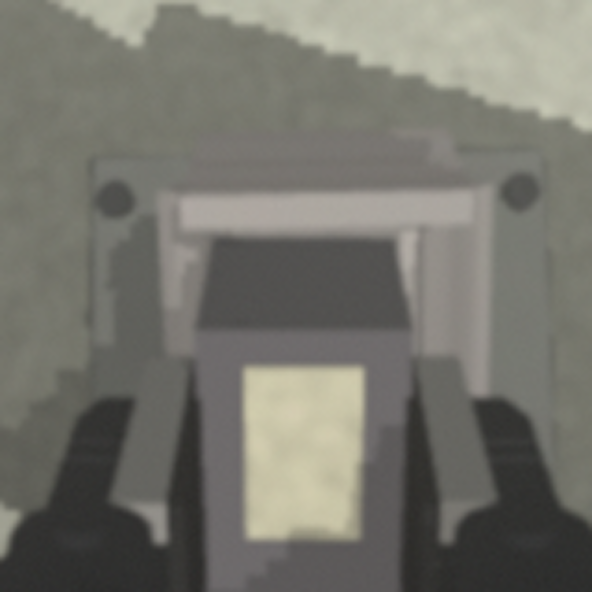

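View pics/z19.png

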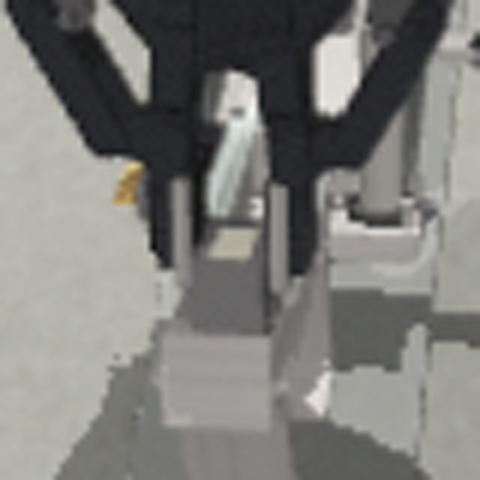

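The relay now sits about 3 mm too far to −y: its centre is at column 302 and the bay's at 326. I'll correct sideways at this height and look again.

>>> move_arm --plan '[[[0,0,0,0,0.001,0,0.01],[0,0,0,0,0.002,0,0.01],[0,0,0,0,0.003,0,0.01],[0,0,0,0,0.003,0,0.01],[0,0,0,0,0.003,0,0.01]]]'

```text
time: 24.38
eef_pos: [0.5936, 0.1622, 0.1135]
tcp_rot: [0.674, 0.707, 0.147, -0.157]
contact_force: [-0.1, -0.2, -0.5]
opening: 0.244
```

```bash
python3 bay.py 0
python3 - <<'E'
from h import *
T=pose();np.save('w14.npy',T);print(get_state()['contact_force'])
w=read_camera('wrist')[:,:,::-1]; cv2.imwrite('pics/w15.png',w)
z=cv2.resize(w[180:340,240:400],None,fx=3.7,fy=3.7,interpolation=cv2.INTER_CUBIC)
cv2.imwrite('pics/z20.png',z)
E
```

```text
20.762544995024793 [-0.1   0.24  1.85  0.47  1.17 -0.35]
relay in bay frame [-0.0014 -0.      0.0173] rot [-0.2 -0.  -0.1]
rot [-0.2  0.  -0.1] shift [0.0006 0.0002 0.0173]
[-0.12781522 -0.21872883 -0.46472248]
```

View pics/z20.png

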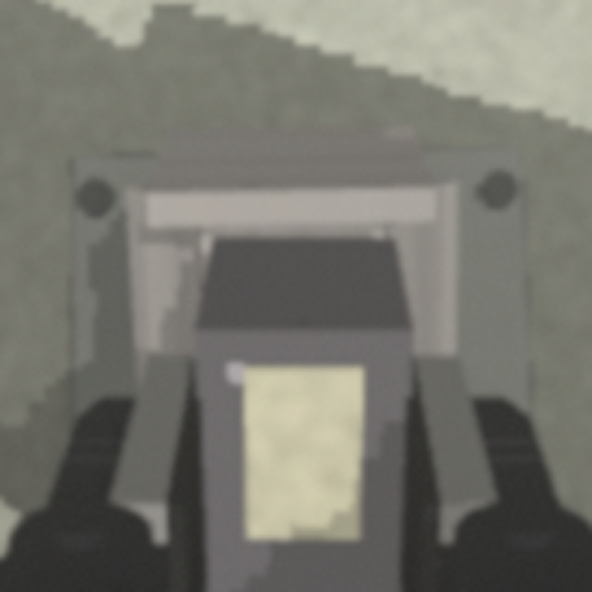

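The offset is now about −0.9 mm. I'll correct it and lower to just above the floor.

>>> move_arm --plan '[[[0,0,0,0,-0.0008,0,0.01],[0,0,0,0,-0.0008,0.004,0.01],[0,0,0,0,-0.0008,0.008,0.01],[0,0,0,0,-0.0008,0.011,0.01],[0,0,0,0,-0.0008,0.011,0.01]]]'

```text
time: 25.05
eef_pos: [0.5921, 0.1669, 0.103]
tcp_rot: [0.674, 0.707, 0.146, -0.158]
contact_force: [0.3, 0.6, 0.2]
opening: 0.246
```

```bash
python3 bay.py 0
python3 - <<'E'
from h import *
T=pose();np.save('w14.npy',T);print(get_state()['contact_force'],get_state()['wrist_torque'])
w=read_camera('wrist')[:,:,::-1]; cv2.imwrite('pics/w16.png',w)
z=cv2.resize(w[180:340,240:400],None,fx=3.7,fy=3.7,interpolation=cv2.INTER_CUBIC)
cv2.imwrite('pics/z21.png',z)
E
```

```text
20.904445146123045 [-0.09  0.25  1.85  0.47  1.15 -0.36]
relay in bay frame [-0.0014 -0.0012  0.0058] rot [-0.2 -0.  -0.1]
rot [-0.2  0.  -0.1] shift [0.0007 0.0014 0.0058]
[0.34427808 0.59495941 0.15400675] [-0.22901539  0.00389791  0.01332653]
```

View pics/z21.png

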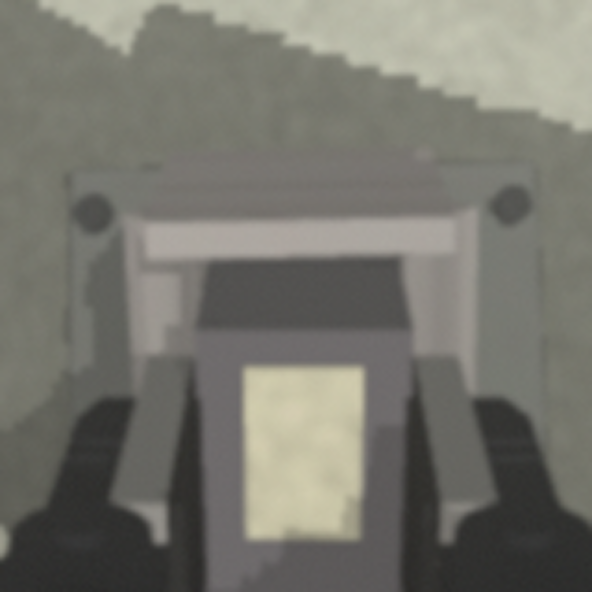

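Centred now (bay about 301, relay 302). Lowering the last 5 mm.

>>> move_arm --plan '[[[0,0,0,0,0,0.001,0.01],[0,0,0,0,0,0.002,0.01],[0,0,0,0,0,0.003,0.01],[0,0,0,0,0,0.004,0.01],[0,0,0,0,0,0.0045,0.01]]]'

```text
time: 25.72
eef_pos: [0.5922, 0.1688, 0.0991]
tcp_rot: [0.674, 0.707, 0.146, -0.157]
contact_force: [-0.6, 1.1, -0.3]
opening: 0.244
```

```bash
python3 bay.py 0
python3 - <<'E'
from h import *
T=pose();np.save('w14.npy',T);print(get_state()['contact_force'],get_state()['wrist_torque'])
w=read_camera('wrist')[:,:,::-1]; cv2.imwrite('pics/w17.png',w)
z=cv2.resize(w[180:340,240:400],None,fx=3.7,fy=3.7,interpolation=cv2.INTER_CUBIC)
cv2.imwrite('pics/z22.png',z)
b=read_camera('side')[220:300,220:300,::-1]
cv2.imwrite('pics/z23.png',cv2.resize(b,None,fx=6,fy=6,interpolation=cv2.INTER_CUBIC))
E
```

```text
20.7789737020417 [-0.08  0.26  1.86  0.48  1.14 -0.36]
relay in bay frame [-0.0014 -0.0011  0.0015] rot [-0.2 -0.  -0.1]
rot [-0.2  0.  -0.1] shift [0.0006 0.0012 0.0015]
[-0.61754127  1.0979023  -0.31295614] [-0.22970109 -0.05690579  0.04591003]
```

View pics/z22.png

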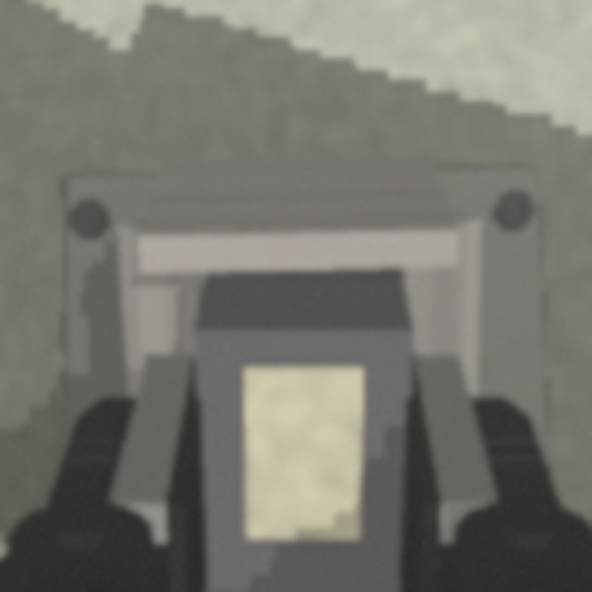

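View pics/z23.png

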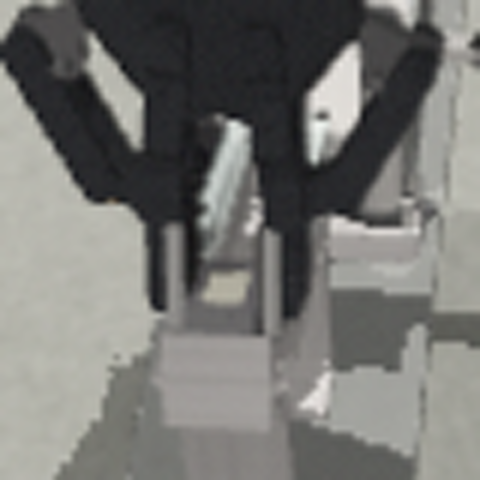

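>>> move_arm --plan '[[[0,0,0,0,0,0.001,0.01],[0,0,0,0,0,0.002,0.01],[0,0,0,0,0,0.003,0.01],[0,0,0,0,0,0.003,0.01],[0,0,0,0,0,0.003,0.01]]]'

```text
time: 26.45
eef_pos: [0.5924, 0.1699, 0.0969]
tcp_rot: [0.674, 0.707, 0.147, -0.157]
contact_force: [-1.0, -2.5, 3.1]
opening: 0.246
```

```bash
python3 bay.py 0
python3 - <<'E'
from h import *
print(get_state()['contact_force'],get_state()['wrist_torque'])
w=read_camera('wrist')[:,:,::-1]
z=cv2.resize(w[180:340,240:400],None,fx=3.7,fy=3.7,interpolation=cv2.INTER_CUBIC)
cv2.imwrite('pics/z24.png',z)
E
```

```text
20.876338831538526 [-0.08  0.26  1.86  0.48  1.14 -0.36]
relay in bay frame [-0.0014 -0.0009 -0.0009] rot [-0.2 -0.  -0.1]
rot [-0.2  0.  -0.1] shift [ 0.0006  0.001  -0.001 ]
[-0.98253986 -2.49186084  3.07693311] [-0.2823891   0.17677271  0.14434263]
```

View pics/z24.png

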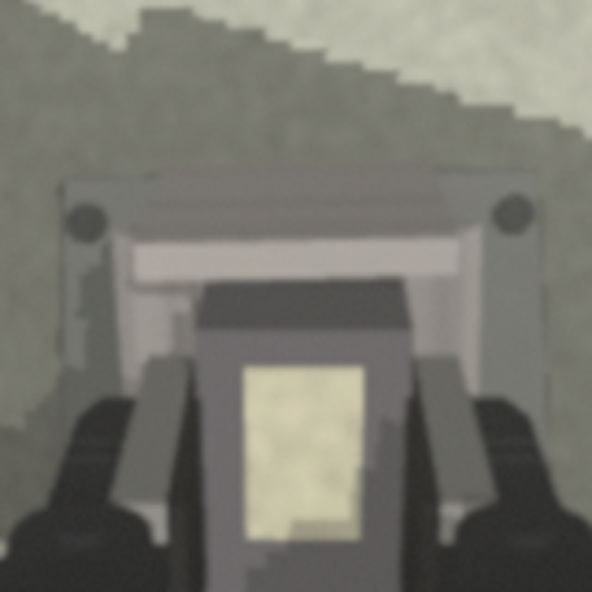

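A contact of about 4 N along the normal at the modelled floor height: the relay is seated. Releasing.

>>> move_arm --plan '[[[0,0,0,0,0,0,0.035],[0,0,0,0,0,0,0.04],[0,0,0,0,0,-0.005,0.04],[0,0,0,0,0,-0.03,0.04],[0,0,0,0,0,-0.06,0.04]]]'

```text
time: 27.12
eef_pos: [0.5932, 0.1447, 0.1513]
tcp_rot: [0.674, 0.707, 0.146, -0.158]
contact_force: [0.3, -0.3, 0.4]
opening: 0.469
```

Run:
```python
from h import *
print(get_state()['contact_force'],get_state()['opening']*85)
w=read_camera('wrist')[:,:,::-1];cv2.imwrite('pics/w18.png',w)
b=read_camera('side')[170:320,200:350,::-1]; a=read_camera('scene')[150:300,290:440,::-1]
cv2.imwrite('pics/z25.png',np.hstack([cv2.resize(x,None,fx=2.6,fy=2.6,interpolation=cv2.INTER_CUBIC) for x in (a,b)]))
```

```text
[ 0.32595048 -0.2856952   0.35998911] 39.83130762989284
```

View pics/w18.png

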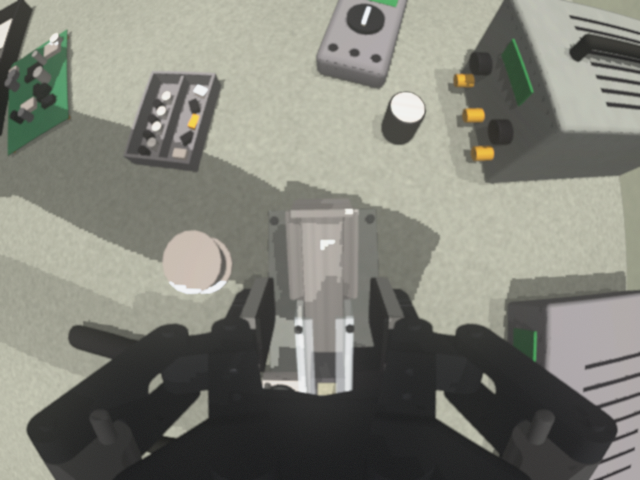

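View pics/z25.png

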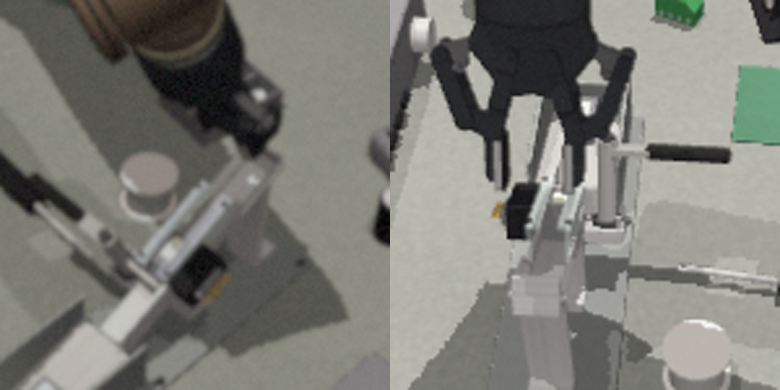

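The bay is empty, so the relay has slid down. I'll back off along the normal and check it at the gate.

>>> move_arm --plan '[[[0,0,0,0,0,-0.03,0.04],[0,0,0,0,0,-0.06,0.04],[0,0,0,0,0,-0.1,0.04],[0,0,0,0.02,0,-0.12,0.04],[0,0,0,0.04,0,-0.12,0.04]]]'

```text
time: 27.9
eef_pos: [0.5965, 0.1313, 0.2801]
tcp_rot: [0.674, 0.707, 0.149, -0.155]
contact_force: [-1.1, -0.3, 0.0]
opening: 0.467
```

Run:
```python
from h import *
from fit import pts
T=pose();w=read_camera('wrist')[:,:,::-1];cv2.imwrite('pics/w19.png',w)
b=read_camera('side')[190:300,220:330,::-1]; a=read_camera('scene')[190:300,290:400,::-1]
cv2.imwrite('pics/z26.png',np.hstack([cv2.resize(x,None,fx=3.6,fy=3.6,interpolation=cv2.INTER_CUBIC) for x in (a,b)]))
p=np.load('fit.npy');A=track(p[0]*10);P=pts(p)
rs=[]
for n in ('scene','side'):
    for q in ('relay_tested_center','gate_grip'):
        for x in pinpoint(n,q)[:4]: print(n,q,np.round(x['centre'],1),round(x['p'],2))
C0=P['gate_stop']+A@[-.022,0,.015]
print('expected',proj('scene',C0),proj('side',C0),'grip',proj('scene',P['gate_grip']),proj('side',P['gate_grip']))
```

```text
scene gate_grip [311.6 223.5] 0.89
side relay_tested_center [273.7 216.4] 0.77
side gate_grip [316.7 227.2] 0.79
expected [354.08580126 250.24698245] [266.06585456 251.02593576] grip [309.90847001 224.27065377] [316.76930002 228.97365657]
```

View pics/z26.png

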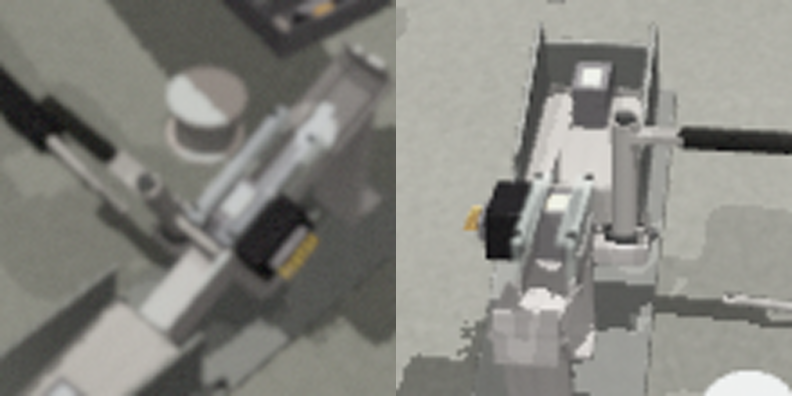

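View pics/w19.png

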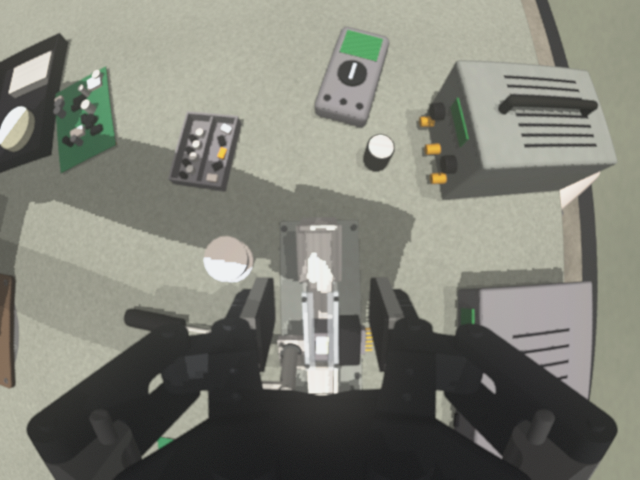

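The relay's label is at (356.7,244) in the scene view and (264.7,247) in the side view. At the start, the tested relay's label against the gate was at (355.7,245) and (265,246). The gate is shut, the tested relay is in the tray, and the gripper is clear.

Run:
```python
from h import *
a=cv2.imread('pics/scene0.png').astype(int); b=read_camera('scene')[:,:,::-1].astype(int)
print(get_state()['time'],get_state()['contact_force'])
ticket.sign_off()
```

```text
28.3 [-0.18901235 -0.25995131  0.25225972]
the job is handed in; nothing more can be done
```

I finished the whole sequence and handed the job in at about 28 s of the 72 s allowed.

**What I did**
- I swung the gate open to its stop and held it until the tested relay was at rest against the far wall of the tray. Then I swung it shut to its stop.
- I took the waiting relay from the rack by its ends and set it on the mat. There I took it again across its width, lowered it into the bay with the bevel downhill and let go; it slid down the track.

**Last checks**
- **Loaded relay:** its label is within about 1 px of where the tested relay's label was at the start, in both the scene and side views.
- **Gate:** the handle was back at its shut position, within about 2 px in both views.
- **Tested relay:** it was still in the tray in the last pictures.
- **Robot:** it was clear of everything, with almost no contact force.
- **Bystanders:** I saw no sign that I moved any, but I checked this only by eye and did not measure it.

**What disagreed or failed**
- **Finger length:** the fingertips ended about 35 mm short of the reported tool point. My first grip on the gate handle closed on nothing; I corrected for this from the pictures.
- **Bay approach:** the arm overshot small sideways moves over the bay by 1–3 mm. I corrected this twice from wrist pictures before lowering the relay.
- **Detection:** the networks did not report the loaded relay under the hood, so I judged its position from its label alone.

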